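# Shim the rocking bench scale

## Robot

A 6-joint arm with a two-finger parallel gripper is mounted at the origin on a cart in front of the work surface, level with it; the furniture and walls round the work are solid. World frame = base frame: x ahead of the robot, y to its left, z up, the work surface at z = 0. Lengths are in m, angles in rad, forces in N, time in s.
With the tool pointing down it reaches from about 0.375 to 0.975 m from the base axis. Payload 3.8 kg.
Tool frame: the origin (TCP) lies on the centre line of the jaws, within the pads' length; the fingertips stand 17 mm ahead of it and the grasp point (between the pads) lies 2 mm behind it; y points along the fingers, z is the direction in which the jaws open and shut, and the axes are right-handed (so a half turn about y gives the same grasp; the last joint's range is limited). The gripper opens to 88 mm and grips with 3 to 60 N. Pads are 18 mm wide; open, the fingers measure 123 mm over their backs; the gripper's body (75 mm by 187 mm) begins 45 mm behind the grasp point.
Start: joints at [-1.319, 0.264, 1.604, -0, 1.274, -0.037], TCP at [0.192, -0.647, 0.229] pointing down, gripper open.
Joint ranges: [-2.63, 2.63], [-0.94, 2.18], [0.31, 2.57], [-1.31, 4.45], [0, 2.66], [-2.55, 2.55]. Speed limits (rad/s): [2.57, 2.57, 3.14, 3.14, 3.14, 3.14].

## Interface

Orientations are given as [roll, pitch, yaw] about the fixed x, y, z axes, in that order (R = Rz(yaw) Ry(pitch) Rx(roll)).
In Python, from plant import monitor, viewer, job gives the robot as it stands.
- The arm moves only by the tool arm_command, never from a script. Its argument "rows" is a list of rows, each a list of 4 numbers: the shift along the tool's x, y, z in m, then the turn about the tool's y in rad. A call has 1 to 8 rows; each row shifts and turns the commanded pose from where the row before left it, along the tool's axes as they then stand; what a row does not reach is not made up. A row lasts 1/8 s, in which the tool goes at most 62.5 mm and 10.7 degrees, less where a joint would pass 70% of its speed; a pose out of reach is approached as far as the arm can. A call is refused whole if a number of a shift passes 0.0625 or a number of a turn 0.188, either way. A call with a gripper value outside its range is refused whole. "jaw" is the closure, from 0 (fully open) to 1 (shut), set as the call begins (left out, the last holds). The fingers move at their own pace and stop on an object; "force" is the grip in N (left out, the last holds). Time passes only in rows, so rows that do not move let the fingers close. It gives the time, the measured TCP pose, the force and the opening at its end, in the units of the state.
- monitor.get_state(): the state, without advancing time (a new reading comes with each control period).
- viewer.capture(name): name is "scene" or "top"; returns the picture (400x640x3 uint8, red, green, blue); there is no depth.
- viewer.camera_params(name): a dict with "fx", "fy", "cx", "cy" (pixels), "k1" (the pictures are not rectified: a ray, as slopes to the right and down, at radius r is drawn at 1 + k1 r^2 times it, then the intrinsics apply), "extrinsics" (4x4, takes a point from world to camera coordinates). Camera axes: x right, y down, z forward; pixel columns grow to the right and rows downward; lengths in m; the calibration is good to about 2 mm. A picture is of the moment at which its call begins. camera_params takes no time and is no camera call.
- job.hand_in(): hands the job in, once; it reports no verdict.
The state is a dict: "time": time; "joints": joint angles; "qvel": joint speeds; "joint_efforts": joint torques, N m; "tool_pos": TCP position; "ee_rot": TCP orientation; "force": force on the tool from outside, world axes, zero at the start; "wrist_torque": the same for the moment, N m; "width": finger opening in m.
Only numpy, scipy, OpenCV 4.12 (cv2) and the standard library are available. Lean on these libraries where they do the work, as an engineer would, in place of code of your own. Each camera call takes 0.05 s, during which the arm holds its last target.

## Task

The bench scale rocks because its front right foot is too short. With the fingertips, gently push the wooden wedge along the table, thin end first, under that foot until the scale stands level on all its feet and no longer rocks. Only push the wedge: do not pick it up, do not touch the scale or shove it along, and leave the other things where they are.

Things in the scene. Friction and masses are not known exactly. Their poses are not given: they have to be found in the camera images.
- scale: Bench scale: white square box 170 x 170 mm, from 26 to 52 mm above the table, dark blank display on its front, about 1 kg. Four feet with ball ends of 12 mm radius at x = +-64, y = +-64 mm in its frame; the short one is at (-64, -64). Origin: centre of the underside, at table height when level; x points from the front (display) to the back, y to its left, z up.
- pan (a point): Top centre of the scale's round steel pan, 120 mm across, 64 mm above the table.
- far_foot (a point): Lowest point of the long foot opposite the short one. The scale's weight lies a little to the short foot's side, so at first it leans 4 to 7 degrees onto the short foot (under 2 N on it) and this foot hangs in the air; when level it is down on the table.
- foot_tip (a point): Lowest point of the short foot's ball end (front right corner as seen from the display side). The scale is level when the wedge is as high under this point as the foot is short. Pushed in beyond that, the wedge meets several times the resistance and drags the scale along.
- short_foot (a joint): How much shorter the short foot is than the others, in m (0.006 to 0.010); it does not change during the work.
- wedge: Plain wooden wedge lying flat, 120 mm long, 40 mm wide, 0.08 kg. Origin: centre of the underside; x points to the thin end, z up. The top slopes evenly from 25.5 mm high at the back (x = -60 mm) to 1.5 mm at the thin end (x = +60 mm): height in mm = 13.5 - 0.2 x.
- wedge_tip (a point): Middle of the wedge's thin edge, at table height. It starts 15 to 55 mm short of the short foot, to the right of the scale, pointing roughly toward the foot: its line may pass up to 30 mm beside it, so the wedge may need a sideways nudge on its flank first (its balance point is at x = -18 mm).
- wedge_back (a point): Middle of the wedge's upright back face (40 mm wide, 25.5 mm high), 10 mm above the table: push here.
- pot_black_lid: Bystander: small white pot with a black lid, 52 mm wide, 43 mm high; origin at the centre of its underside.
- masking_tape: Bystander: roll of tape lying flat, 104 mm across, 25 mm high; origin at the centre of its underside.
- bisque_cup: Bystander: fired clay cup, 65 mm wide, 59 mm high; origin at the centre of its underside.
- test_tile_0: Bystander: L-shaped green glaze test tile, 34 x 44 mm, 61 mm high; origin at the centre of its underside.
- test_tile_2: Bystander: L-shaped blue glaze test tile, 34 x 44 mm, 61 mm high; origin at the centre of its underside.

How it is judged:
By the outcome, as a careful person would: the job done as asked, in the order asked, and still so for the second after the job is handed in, with the robot touching nothing.
It also fails if it takes over 54 s, if anything falls off the work surface, if the arm or the gripper's body presses on something with over 40 N, if the wrist force passes 120 N, or if a joint passes its speed limit or range.

## Working session

There is one attempt and no reset: what is moved stays moved. The work goes in short steps, Python scripts to look and compute and a tool call to move; the robot and the scene stay as the last step left them, time stands still between calls to the robot, and variables do not carry over. Pictures are saved under pics/ and viewed, and the job is handed in when it is done.

Besides the shell and the picture viewer there is one more tool, called after "Request:" as a command line: name --pt "numbers of a row" for each row, then --argument value for the rest. arm_command: Moves the arm, as the interface text tells. Its arguments: {"type":"object","properties":{"rows":{"type":"array","items":{"type":"array","items":{"type":"number"}}},"jaw":{"type":"number"},"force":{"type":"number"}},"required":["rows"]}

```bash
mkdir -p pics; ls; python3 - <<'E'
from plant import monitor, viewer
import cv2
print(monitor.get_state())
for n in("scene","top"):
    p=viewer.camera_params(n);print(n,p)
    cv2.imwrite(f"pics/{n}0.png",viewer.capture(n)[:,:,::-1])
E
```

```text
pics
{'time': 0.0, 'joints': array([-1.31889199e+00,  2.64749914e-01,  1.60535366e+00, -3.90520874e-05,
        1.27367600e+00, -3.69137936e-02]), 'qvel': array([-0.00012006, -0.00148   , -0.00146557,  0.00046538,  0.00063757,
       -0.00063588]), 'joint_efforts': array([-1.45840706e-03, -5.02120757e+01, -3.56876636e+01,  7.28217862e-02,
        2.91031640e-02, -1.67224725e-04]), 'tool_pos': array([ 0.19205093, -0.64635368,  0.22760118]), 'ee_rot': array([-1.57298314e+00,  4.34186999e-05, -2.85276310e+00]), 'force': array([ 0.26838998, -0.82669599, -0.35377469]), 'wrist_torque': array([ 0.01618508, -0.05155636,  0.04869485]), 'width': 0.08803453958258203}
scene {'fx': 490.5945156025736, 'fy': 490.5945156025736, 'cx': 321.8908831824922, 'cy': 202.58504300424556, 'k1': -0.15243602569393605, 'extrinsics': array([[-0.8637677 , -0.50381579,  0.00866023,  0.51940331],
       [-0.33735651,  0.56544406, -0.75263776,  0.24289106],
       [ 0.37429392, -0.65302578, -0.65837785,  1.10575347],
       [ 0.        ,  0.        ,  0.        ,  1.        ]])}
top {'fx': 476.3259843009066, 'fy': 476.3259843009066, 'cx': 328.6322579363043, 'cy': 194.26454001552202, 'k1': -0.07029816165231598, 'extrinsics': array([[ 0.01719759, -0.99948508,  0.02708889, -0.02587191],
       [-0.98638918, -0.02139084, -0.16303009,  0.59354093],
       [ 0.1635256 , -0.02391647, -0.98624915,  1.01234349],
       [ 0.        ,  0.        ,  0.        ,  1.        ]])}
```

View pics/scene0.png

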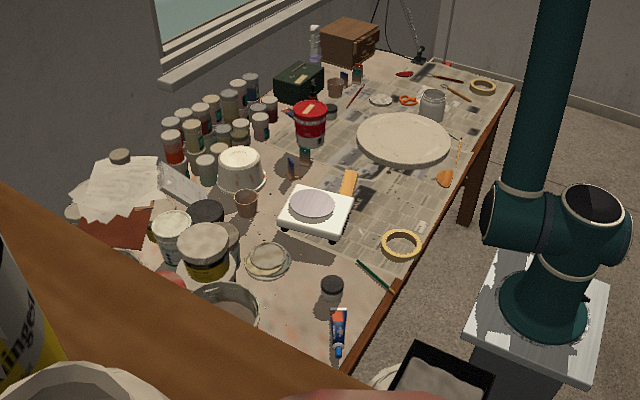

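View pics/top0.png

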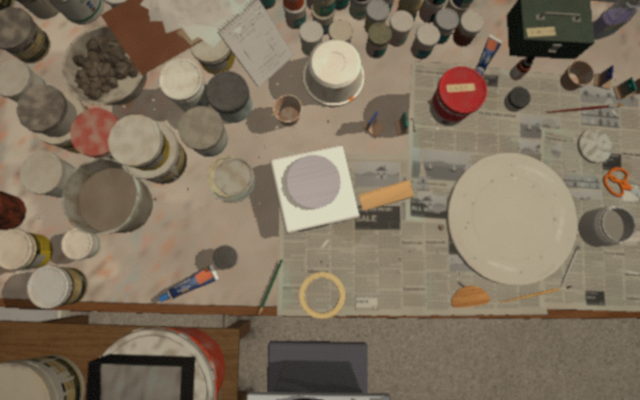

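```bash
python3 - <<'E'
import cv2
a=cv2.imread("pics/top0.png")[135:245,260:425]
cv2.imwrite("pics/topz.png",cv2.resize(a,None,fx=4.8,fy=4.8,interpolation=cv2.INTER_CUBIC))
a=cv2.imread("pics/scene0.png")[160:255,265:375]
cv2.imwrite("pics/scz.png",cv2.resize(a,None,fx=6,fy=6,interpolation=cv2.INTER_CUBIC))
E
```

```text
(no output)
```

View pics/topz.png

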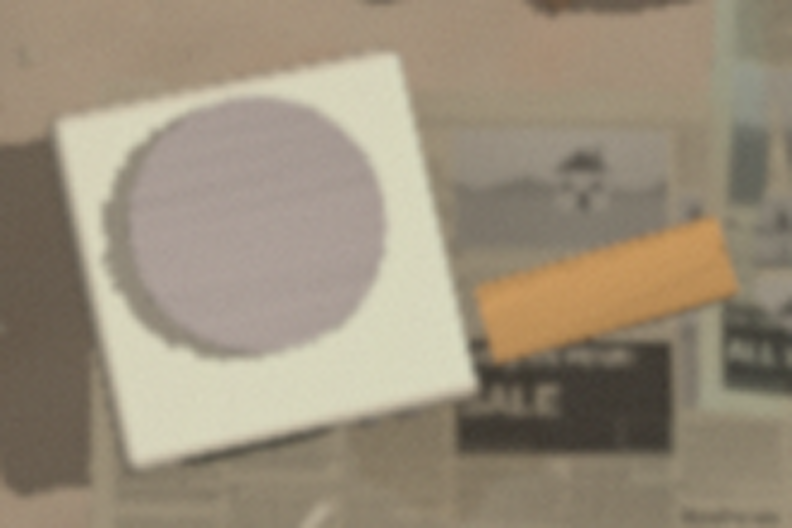

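View pics/scz.png

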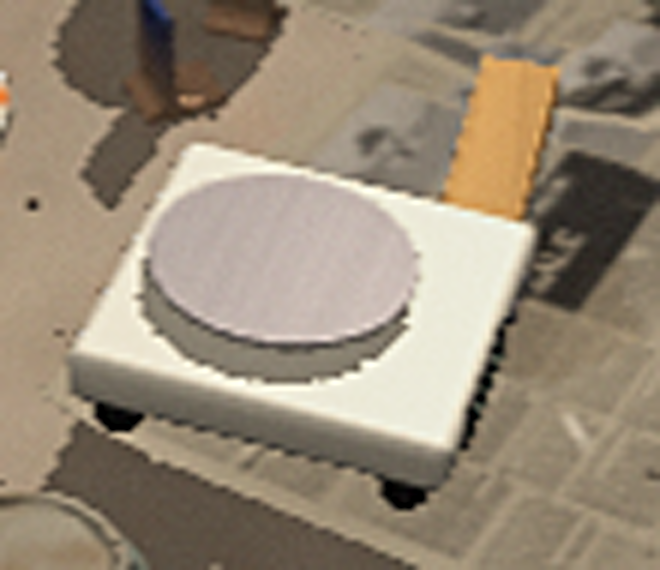

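```bash
cat > h.py <<'E'
import numpy as np, cv2
from plant import viewer
from scipy.optimize import least_squares
from scipy.spatial.transform import Rotation as Ro
P={n:viewer.camera_params(n) for n in("scene","top")}
def proj(n,X):
    p=P[n];E=p['extrinsics'];c=np.atleast_2d(X)@E[:3,:3].T+E[:3,3]
    s=c[:,:2]/c[:,2:];s=s*(1+p['k1']*(s**2).sum(1,keepdims=True))
    return s*[p['fx'],p['fy']]+[p['cx'],p['cy']]
def scaleT(q):  # x,y,yaw,s : tilt about diagonal of the long feet (-64,64),(64,-64), ball centres z=12mm
    x,y,yaw,s=q
    a=np.arcsin(s/(.064*np.sqrt(2)))
    ax=np.array([1,-1,0])/np.sqrt(2)  # tilt so that (-,-) goes down
    R=Ro.from_rotvec(ax*a)
    if R.apply([-1,-1,0])[2]>0: R=R.inv()
    Z=Ro.from_rotvec([0,0,yaw])
    return lambda X: Z.apply(R.apply(np.asarray(X)-[0,0,.012])+[0,0,.012])+[x,y,0]
def wedgeT(q):
    x,y,yaw=q;Z=Ro.from_rotvec([0,0,yaw])
    return lambda X: Z.apply(np.asarray(X))+[x,y,0]
E
cat > fit.py <<'E'
from h import *
def z(l,f,o): return (np.array(l)+.5)/f-.5+o
top=z([(57,120),(401,52),(476,386),(137,458)],4.8,[260,135]) # BL? TL=back-left,TR=back-right,BR=front-right,BL=front-left
sc=z([(72,357),(192,145),(537,228),(450,452)],6,[265,160])
h=.085
C=np.array([(h,h,.052),(h,-h,.052),(-h,-h,.052),(-h,h,.052)])
def f(q):
    T=scaleT(q)(C);return np.r_[(proj("top",T)-top).ravel(),(proj("scene",T)-sc).ravel()]
r=least_squares(f,[.55,.0,.2,.008]);print(r.x,np.round(r.fun.reshape(-1,2),2))
wt=z([(476,287),(494,364),(714,217),(740,291)],4.8,[260,135])
W=np.array([(.06,-.02,.0015),(.06,.02,.0015),(-.06,-.02,.0255),(-.06,.02,.0255)])
ws=z([(481,57),(559,65)],6,[265,160])
def g(q):
    T=wedgeT(q)(W);return np.r_[(proj("top",T)-wt).ravel(),(proj("scene",T[2:])-ws).ravel()]
r2=least_squares(g,[.53,-.15,1.8]);print(r2.x,np.round(r2.fun.reshape(-1,2),2))
T=scaleT(r.x)
print("foot_tip",T([-.064,-.064,.0]),"pan",T([0,0,.064]))
w=wedgeT(r2.x);print("tip",w([.06,0,0]),"back",w([-.06,0,.01]))
d=np.array([np.cos(r2.x[2]),np.sin(r2.x[2])]);v=(T([-.064,-.064,0])-w([.06,0,0]))[:2]
print("along",v@d,"lateral",d[0]*v[1]-d[1]*v[0])
E
python3 fit.py
```

```text
[0.60993929 0.02060938 0.25055183 0.01037652] [[-2.38 -1.01]
 [-0.24 -2.04]
 [ 1.38  1.52]
 [-2.3   3.57]
 [-1.34 -2.38]
 [-0.45 -3.09]
 [ 1.   -1.86]
 [ 0.58 -0.75]]
[ 0.60107556 -0.14663661  1.86131817] [[-1.04 -0.03]
 [ 0.01  0.32]
 [ 0.1  -0.78]
 [-0.19  0.31]
 [ 0.34 -1.31]
 [ 0.57 -0.62]]
foot_tip [ 0.56481112 -0.05556328 -0.0102974 ] pan [0.60690062 0.01548037 0.06365714]
tip [ 0.58388843 -0.08915094  0.        ] back [ 0.61826269 -0.20412228  0.01      ]
along 0.03764488740611256 lateral 0.008656601023145133
```

```bash
cat >> fit.py <<'E'
import sys
def overlay(n,img,out,box,f,q,qw):
    x0,x1,y0,y1=box
    a=cv2.resize(img[y0:y1,x0:x1],None,fx=f,fy=f,interpolation=cv2.INTER_CUBIC)
    def L(p,c):
        u=((proj(n,p)-[x0,y0]+.5)*f-.5)
        cv2.polylines(a,[np.round(u).astype(int)],True,c,1)
    T=scaleT(q);L(T(C),(0,0,255));L(T(C-[0,0,.026]),(255,0,0))
    t=np.linspace(0,6.28,60);L(T(np.c_[.06*np.cos(t),.06*np.sin(t),0*t+.064]),(0,255,0))
    w=wedgeT(qw);L(w(W[[0,1,3,2]]),(255,0,255))
    for k in[(1,1),(1,-1),(-1,1)]:L(T([[.064*k[0],.064*k[1],0],[.064*k[0],.064*k[1],.026]]),(0,255,255))
    cv2.imwrite(out,a)
if __name__=="__main__":
    overlay("top",cv2.imread("pics/top0.png"),"pics/o1.png",(260,425,135,245),4.8,r.x,r2.x)
    overlay("scene",cv2.imread("pics/scene0.png"),"pics/o2.png",(265,375,160,255),6,r.x,r2.x)
E
python3 fit.py >/dev/null
```

```text
(no output)
```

View pics/o1.png

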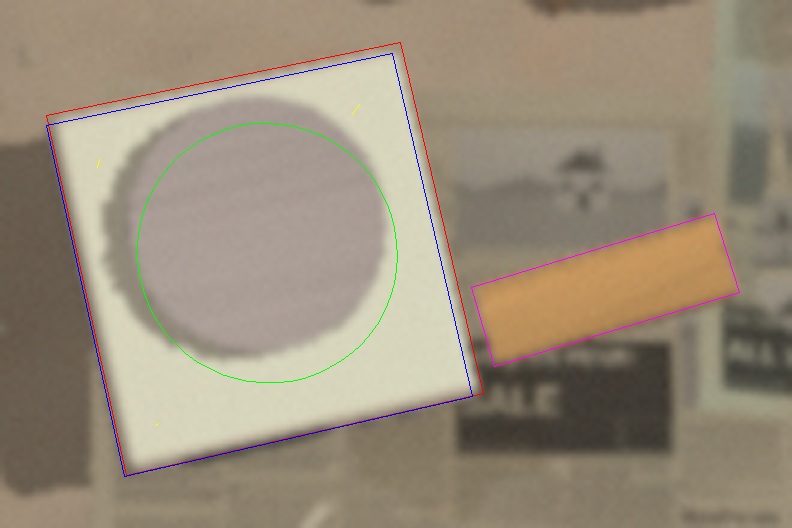

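View pics/o2.png

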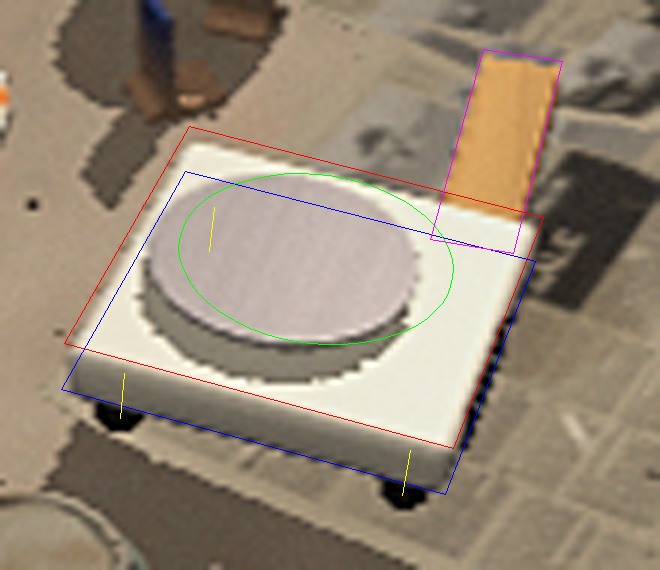

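```bash
cat > fit2.py <<'E'
from fit import *
# free half-size h, top height zt
pe_top=z([(130,225),(386,225),(258,97),(258,355)],4.8,[260,135])
pe_sc=z([(147,255),(418,262),(280,174),(275,344)],6,[265,160])
feet=z([(121,431),(404,508)],6,[265,160])
def ell(n,T,px,py):
    t=np.linspace(0,2*np.pi,721);u=proj(n,T(np.c_[px+.06*np.cos(t),py+.06*np.sin(t),0*t+.064]))
    return np.array([u[:,0].min(),u[:,0].max(),u[:,1].min(),u[:,1].max()])
def f2(q):
    T=scaleT(q[:4]);C2=C.copy();C2[:,:2]*=q[4]/.085
    e=[(proj("top",T(C2))-top).ravel(),(proj("scene",T(C2))-sc).ravel()]
    p=pe_top;e.append(ell("top",T,q[5],q[6])-[p[0,0],p[1,0],p[2,1],p[3,1]])
    p=pe_sc;e.append(ell("scene",T,q[5],q[6])-[p[0,0],p[1,0],p[2,1],p[3,1]])
    B=T([[.064,.064,.012],[-.064,.064,.012]])-[0,0,.010]
    e.append((proj("scene",B)-feet).ravel())
    # camera biases with priors (px)
    b=np.array(q[7:11]);
    e[0]+=np.tile(b[:2],4);e[1]+=np.tile(b[2:],4);e[2]+=b[[0,0,1,1]];e[3]+=b[[2,2,3,3]];e[4]+=np.tile(b[2:],2)
    return np.r_[np.concatenate(e),b/1.]
r3=least_squares(f2,list(r.x)+[.082,.01,0,0,0,0,0],loss='soft_l1');print(np.round(r3.x,4));print(np.round(f2(r3.x),1))
J=r3.jac;print("sd",np.sqrt(np.diag(np.linalg.inv(J.T@J)))[:4]*.6)
s=r3.x[3];T=scaleT(r3.x[:4]);ft=T([-.064,-.064,s]);print("foot",ft,"tilt",np.degrees(np.arcsin(s/.0905)))
b=r3.x[7:11]
def g2(q):
    e=g(q);return e+np.r_[np.tile(b[:2],4),np.tile(b[2:],2)]
r4=least_squares(g2,r2.x);print(r4.x,np.round(g2(r4.x),1));w=wedgeT(r4.x)
print("tip",w([.06,0,0]),"back",w([-.06,0,.01]))
d=np.array([np.cos(r4.x[2]),np.sin(r4.x[2])]);v=ft[:2]-w([.06,0,0])[:2]
print("along",v@d,"lateral",d[0]*v[1]-d[1]*v[0])
E
python3 fit2.py
```

```text
[0.60993929 0.02060938 0.25055183 0.01037652] [[-2.38 -1.01]
 [-0.24 -2.04]
 [ 1.38  1.52]
 [-2.3   3.57]
 [-1.34 -2.38]
 [-0.45 -3.09]
 [ 1.   -1.86]
 [ 0.58 -0.75]]
[ 0.60107556 -0.14663661  1.86131817] [[-1.04 -0.03]
 [ 0.01  0.32]
 [ 0.1  -0.78]
 [-0.19  0.31]
 [ 0.34 -1.31]
 [ 0.57 -0.62]]
foot_tip [ 0.56481112 -0.05556328 -0.0102974 ] pan [0.60690062 0.01548037 0.06365714]
tip [ 0.58388843 -0.08915094  0.        ] back [ 0.61826269 -0.20412228  0.01      ]
along 0.03764488740611256 lateral 0.008656601023145133
[ 6.0940e-01  2.0300e-02  2.4690e-01  8.4000e-03  8.1400e-02  1.3300e-02
  1.3000e-03  6.7100e-01 -1.7910e-01 -1.3850e-01  1.7796e+00]
[ 0.2  0.1 -0.8 -0.3  0.   0.2 -0.7  1.3  0.2 -0.3  0.3 -0.3 -0.6 -0.3
 -0.8 -0.1 -0.2  0.8 -0.5 -0.3 -0.1  0.6  0.7  1.2  0.3 -0.6  0.2 -1.1
  0.7 -0.2 -0.1  1.8]
sd [0.00130136 0.00175739 0.00606734 0.00122684]
foot [ 5.63397681e-01 -5.68031577e-02  1.55532275e-05] tilt 5.308617570279022
[ 0.60100532 -0.14607074  1.8622936 ] [-0.6 -0.2  0.5  0.2  0.5 -1.   0.2  0.1  0.1  0.6  0.4  1.3]
tip [ 0.58376212 -0.08860186  0.        ] back [ 0.61824852 -0.20353962  0.01      ]
along 0.036309734171781405 lateral 0.010366834026610518
```

Request:
arm_command --pt "0 0 0 -0.18" --pt "0 0 0 -0.18" --pt "0 0 0 -0.18" --pt "0 0 0 -0.18" --pt "0 0 0 -0.18" --pt "0 0 0 -0.18" --pt "0 0 0 -0.18" --pt "0 0 0 -0.18" --jaw 1 --force 20

```text
time: 1.1
tool_pos: [0.1921, -0.6466, 0.2281]
ee_rot: [-1.571, 0.001, -1.407]
force: [-0.2, -0.7, -0.2]
width: 0.01
```

Request:
arm_command --pt "0 0 0 -0.134" --pt "-0.028 0 0.049 0" --pt "-0.028 0 0.049 0" --pt "-0.028 0 0.049 0" --pt "-0.028 0 0.049 0" --pt "-0.028 0 0.049 0" --pt "-0.028 0 0.049 0" --pt "-0.028 0 0.049 0"

```text
time: 2.1
tool_pos: [0.4651, -0.3589, 0.2285]
ee_rot: [-1.571, 0.0, -1.279]
force: [-0.6, -0.5, 0.5]
width: 0.0005
```

Request:
arm_command --pt "-0.0294 0 0.0493 0" --pt "-0.0294 0 0.0493 0" --pt "-0.0294 0 0.0493 0" --pt "-0.0294 0 0.0493 0" --pt "-0.0294 0 0.0493 0" --pt "0 0.05 0 0" --pt "0 0.06 0 0" --pt "0 0 0 0"

```text
time: 3.1
tool_pos: [0.6527, -0.1471, 0.1119]
ee_rot: [-1.583, 0.007, -1.278]
force: [0.6, 0.8, -1.0]
width: 0.0005
```

```bash
cat > look.py <<'E'
import sys,cv2
from plant import viewer,monitor
k=sys.argv[1]
for n,(x0,x1,y0,y1),f in(("top",(260,425,135,245),4.8),("scene",(265,375,160,255),6)):
    if n not in sys.argv[2:]: continue
    a=viewer.capture(n)[:,:,::-1].copy();cv2.imwrite(f"pics/{n}{k}.png",a)
    cv2.imwrite(f"pics/{n}z{k}.png",cv2.resize(a[y0:y1,x0:x1],None,fx=f,fy=f,interpolation=cv2.INTER_CUBIC))
s=monitor.get_state();print(s['time'],s['tool_pos'],s['ee_rot'],s['force'])
E
python3 look.py 1 top
```

```text
3.15 [ 0.65557533 -0.14813432  0.11599991] [-1.57667706  0.00362883 -1.2787292 ] [-0.09269016 -0.34866714  0.90670969]
```

View pics/topz1.png

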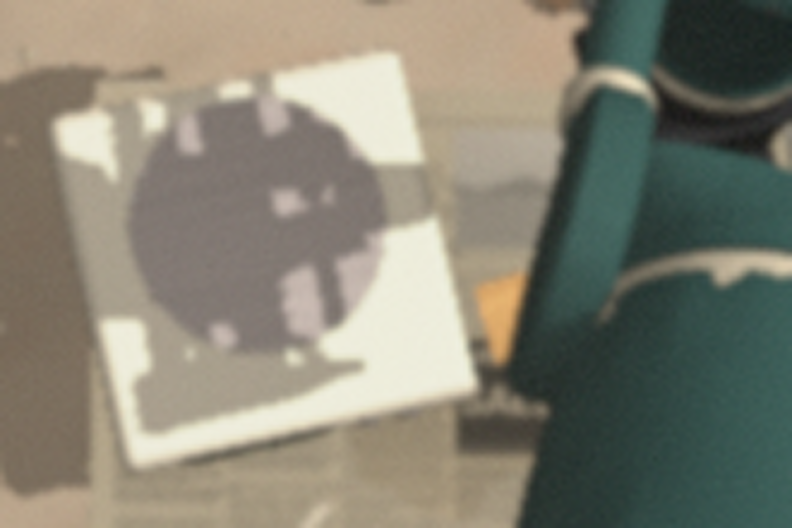

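Request:
arm_command --pt "0 0.045 0 0" --pt "0 0.045 0 0" --pt "0 0 0 0" --pt "0 0 0 0"

```text
time: 3.65
tool_pos: [0.6605, -0.1498, 0.0325]
ee_rot: [-1.567, -0.002, -1.279]
force: [0.3, -0.2, 0.2]
width: 0.0005
```

```bash
python3 look.py 2 scene
```

```text
3.7 [ 0.66098009 -0.1498352   0.03299774] [-1.56560935 -0.003159   -1.279079  ] [-0.32145334 -0.60915174 -0.58797683]
```

View pics/scenez2.png

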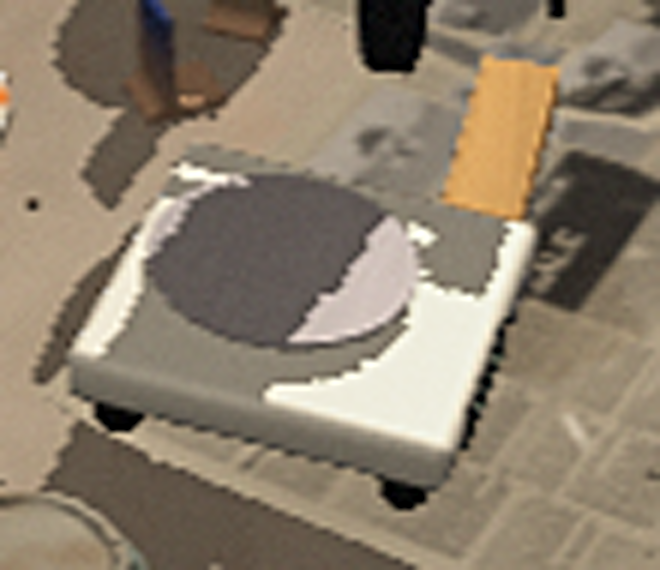

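Request:
arm_command --pt "0 0.009 0 0" --pt "0 0 -0.005 0" --pt "0 0 -0.005 0" --pt "0 0 -0.005 0" --pt "0 0 -0.004 0" --pt "0 0 -0.003 0" --pt "0 0 0 0" --pt "0 0 0 0"

```text
time: 4.7
tool_pos: [0.6371, -0.1552, 0.02]
ee_rot: [-1.571, -0.0, -1.279]
force: [-0.3, -0.0, 0.0]
width: 0.0006
```

```bash
python3 look.py 3 scene
```

```text
4.75 [ 0.63716134 -0.15517622  0.01996186] [-1.57057226e+00 -8.48304637e-05 -1.27876743e+00] [-0.16566171 -0.9548463   0.37647987]
```

View pics/scenez3.png

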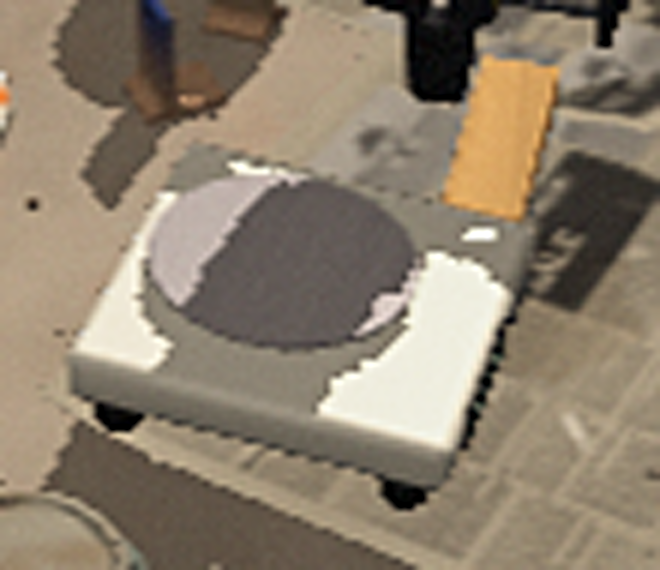

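Request:
arm_command --pt "0 0 -0.002 0" --pt "0 0 -0.002 0" --pt "0 0 -0.002 0" --pt "0 0 0 0"

```text
time: 5.25
tool_pos: [0.631, -0.157, 0.0199]
ee_rot: [-1.571, 0.0, -1.279]
force: [0.3, 0.9, 0.1]
width: 0.0007
```

```bash
python3 look.py 4 scene
```

```text
5.3 [ 0.63110499 -0.15693576  0.0199095 ] [-1.57084376e+00  4.52954189e-05 -1.27885112e+00] [ 0.32385104 -1.03345339  0.17710114]
```

View pics/scenez4.png

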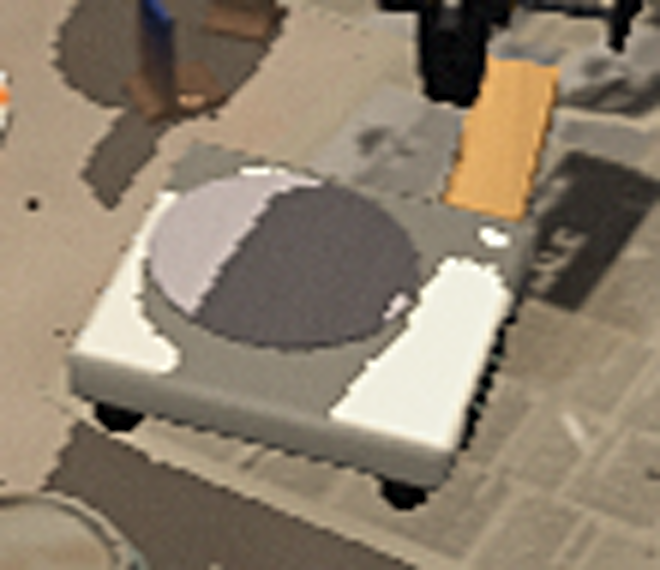

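Request:
arm_command --pt "0 0 -0.002 0" --pt "0 0 -0.002 0" --pt "0 0 -0.002 0" --pt "0 0 -0.002 0" --pt "0 0 -0.0015 0" --pt "0 0 0 0"

```text
time: 6.05
tool_pos: [0.622, -0.1597, 0.0199]
ee_rot: [-1.571, 0.0, -1.279]
force: [-0.1, -1.1, 0.7]
width: 0.0004
```

```bash
python3 look.py 5 scene
```

```text
6.1 [ 0.62209814 -0.15969743  0.01993051] [-1.57073822e+00 -2.05956202e-05 -1.27888891e+00] [-0.13511    -0.24310854 -0.01316728]
```

View pics/scenez5.png

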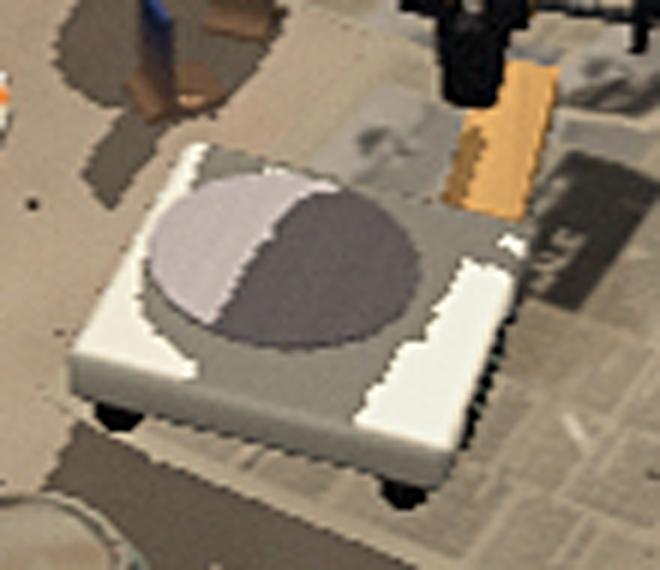

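```bash
python3 - <<'E'
from h import *
for n,f,o in(("scene",6,[265,160]),("top",4.8,[260,135])):
    print(n,(proj(n,[[.622,-.1597,.003],[.622,-.1597,.020],[.622,-.1597,.06]])-o+.5)*f-.5)
for n in P: E=P[n]['extrinsics'];print(n,-E[:3,:3].T@E[:3,3])
E
```

```text
scene [[471.71208575 136.5161509 ]
 [472.99850946 109.2564657 ]
 [476.09051752  43.45468911]]
top [[627.35583023 251.41415623]
 [632.81776133 245.11914084]
 [646.34683105 229.5240538 ]]
scene [0.11670788 0.8464278  0.90631443]
top [0.42036321 0.01104943 1.09588878]
```

```bash
python3 - <<'E'
import cv2
a=cv2.imread("pics/scene5.png")[80:210,300:430]
cv2.imwrite("pics/s5w.png",cv2.resize(a,None,fx=4.6,fy=4.6,interpolation=cv2.INTER_NEAREST))
E
```

```text
(no output)
```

View pics/s5w.png

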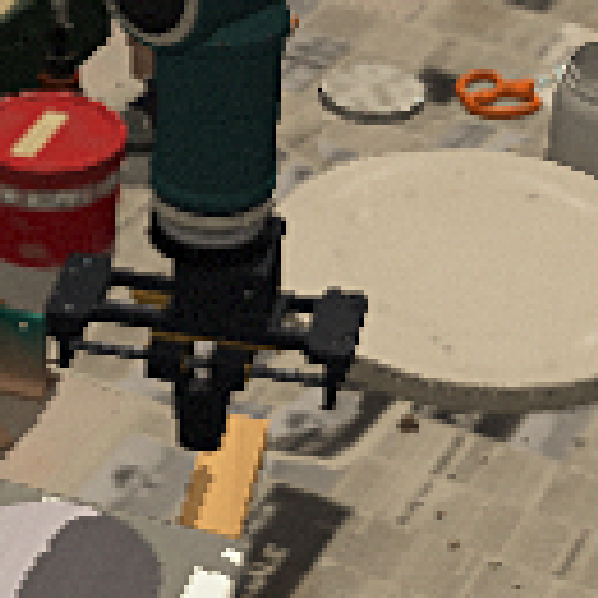

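```bash
python3 - <<'E'
from h import *
n,f,o=("scene",6,[265,160])
for p,obs in(([.661,-.1498,.033],(390,72)),([.6371,-.1552,.02],(440,100)),([.631,-.157,.0199],(453,104)),([.622,-.1597,.0199],(472,108))):
    for dz in(-.017,-.007,0,.005): print(obs,dz,(proj(n,np.array(p)+[0,0,dz])-o+.5)*f-.5)
# observed tip per wedge plane
E
```

```text
(390, 72) -0.017 [[392.99476357 101.04727424]]
(390, 72) -0.007 [[393.39344642  84.89951445]]
(390, 72) 0 [[393.67438769  73.51043077]]
(390, 72) 0.005 [[393.87600485  65.33186241]]
(440, 100) -0.017 [[440.28062595 131.5356209 ]]
(440, 100) -0.007 [[440.89221322 115.55708176]]
(440, 100) 0 [[441.32308236 104.28703994]]
(440, 100) 0.005 [[441.63224395  96.19379569]]
(453, 104) -0.017 [[452.94097218 133.72364446]]
(453, 104) -0.007 [[453.61013723 117.74382298]]
(453, 104) 0 [[454.08155394 106.47278778]]
(453, 104) 0.005 [[454.41980117  98.37878483]]
(472, 108) -0.017 [[471.70456677 136.67528026]]
(472, 108) -0.007 [[472.45925179 120.69178588]]
(472, 108) 0 [[472.99089442 109.41803133]]
(472, 108) 0.005 [[473.37234341 101.32200994]]
```

```bash
python3 look.py 6 top; python3 - <<'E'
import cv2
a=cv2.imread("pics/top6.png")[100:280,260:500]
cv2.imwrite("pics/t6w.png",cv2.resize(a,None,fx=3.3,fy=3.3,interpolation=cv2.INTER_CUBIC))
E
```

```text
6.15 [ 0.62218421 -0.15966766  0.01994332] [-1.57066443e+00 -4.13990272e-05 -1.27884267e+00] [-0.11342269  0.57904252 -0.74404861]
```

View pics/t6w.png

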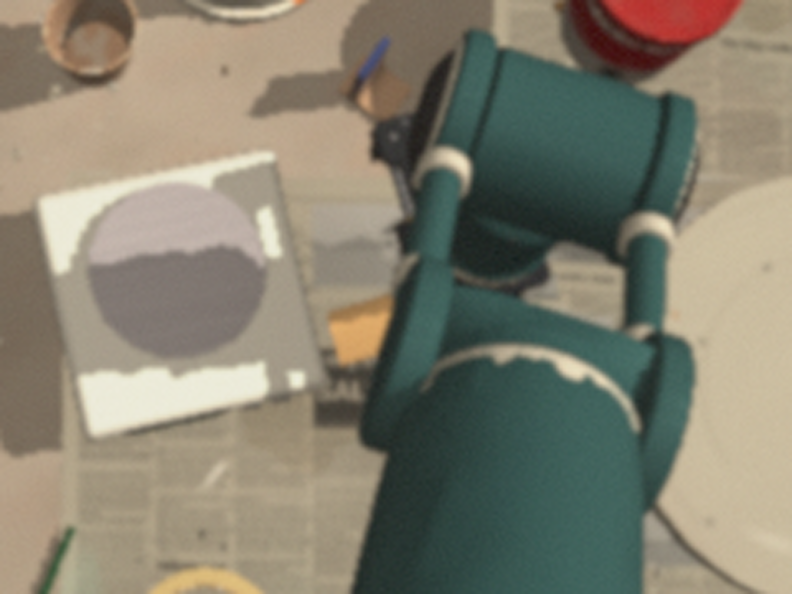

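Request:
arm_command --pt "0 0 0.014 0" --pt "0 0 0.014 0" --pt "0 0 0 0" --pt "0 0.005 0 0" --pt "0 0.004 0 0" --pt "0 0 0 0"

```text
time: 6.9
tool_pos: [0.648, -0.1515, 0.01]
ee_rot: [-1.572, 0.001, -1.279]
force: [-0.1, 0.4, 0.5]
width: 0.0007
```

```bash
python3 look.py 7 scene
```

```text
6.95 [ 0.64831213 -0.15157982  0.01040324] [-1.57169923e+00  5.33568142e-04 -1.27898038e+00] [-0.42767859 -0.49218256 -0.56637116]
```

View pics/scenez7.png

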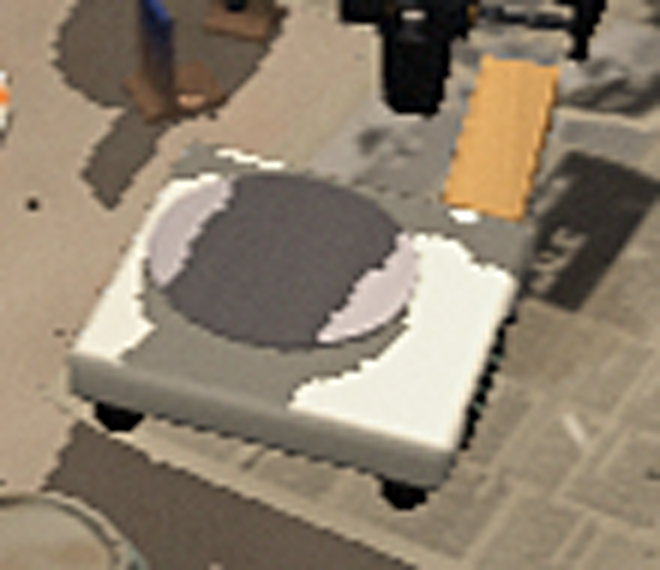

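Request:
arm_command --pt "0 0.002 -0.004 0" --pt "0 0 -0.004 0" --pt "0 0 -0.003 0" --pt "0 0 -0.002 0" --pt "0 0 -0.002 0" --pt "0 0 -0.002 0" --pt "0 0 0 0"

```text
time: 7.82
tool_pos: [0.6327, -0.1566, 0.009]
ee_rot: [-1.571, -0.0, -1.279]
force: [0.5, -0.2, 0.4]
width: 0.0004
```

```bash
python3 look.py 8 scene; python3 - <<'E'
from h import *
from scipy.optimize import least_squares
for px in((372,130),(405,130)):
    print(least_squares(lambda q:(proj("top",[q[0],q[1],0])-px).ravel(),[.7,-.1]).x)
E
```

```text
7.875 [ 0.6327286  -0.15652999  0.00900593] [-1.57064857e+00 -1.08909827e-04 -1.27880332e+00] [-0.29295151 -0.09256322  0.30978805]
[ 0.76041293 -0.11679491]
[ 0.76264629 -0.19648142]
```

View pics/scenez8.png

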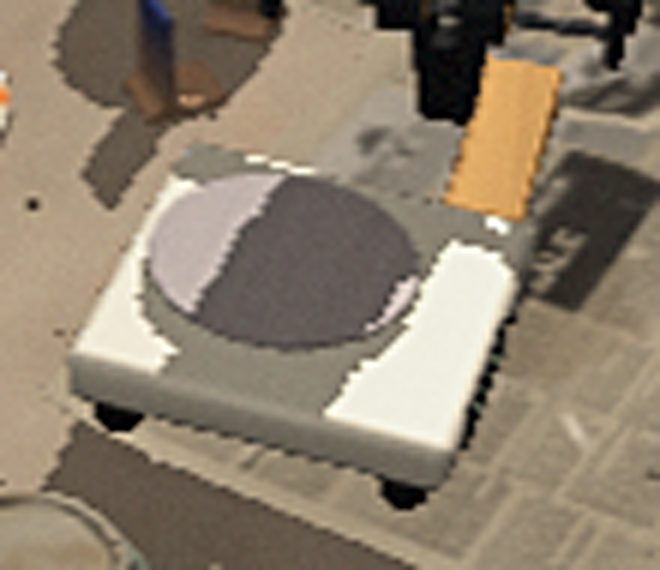

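Request:
arm_command --pt "0 0 -0.002 0" --pt "0 0 -0.002 0" --pt "0 0 -0.002 0" --pt "0 0 -0.002 0" --pt "0 0 -0.001 0" --pt "0 0 0 0"

```text
time: 8.62
tool_pos: [0.6239, -0.1591, 0.0089]
ee_rot: [-1.571, 0.0, -1.279]
force: [0.3, -0.2, 0.1]
width: 0.0004
```

```bash
python3 look.py 9 scene
```

```text
8.675 [ 0.6239648  -0.15908769  0.00889418] [-1.57092269e+00  3.70426632e-05 -1.27881057e+00] [ 0.85426841 -0.03158353  1.06737106]
```

View pics/scenez9.png

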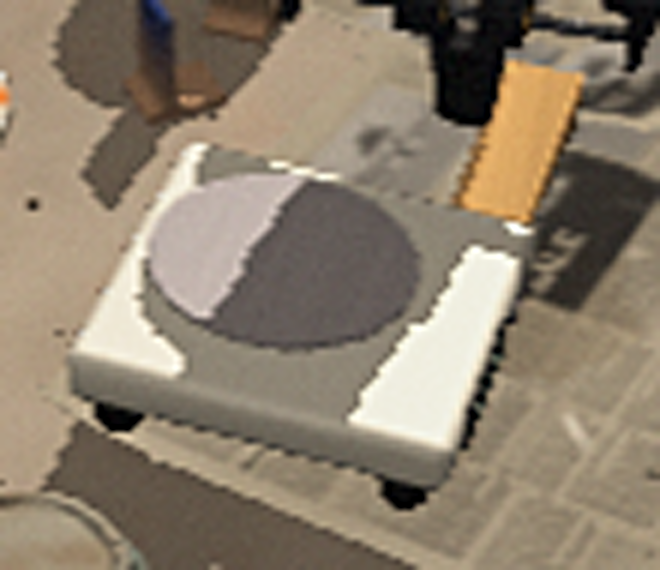

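Request:
arm_command --pt "0 0 0.025 0" --pt "0 -0.05 0.005 0" --pt "0.03 -0.05 0 0" --pt "0.06 0 -0.02 0" --pt "0.06 0 -0.02 0" --pt "0.06 0 0 0" --pt "0.06 0 0 0" --pt "0 0 0 0"

```text
time: 9.68
tool_pos: [0.6917, -0.4237, 0.1074]
ee_rot: [-1.572, -0.001, -1.283]
force: [0.4, 0.8, 0.5]
width: 0.0006
```

```bash
python3 look.py 10 scene top
```

```text
9.775 [ 0.69152422 -0.41912157  0.10765058] [-1.5718595   0.0019739  -1.28007283] [-0.62002283 -0.25258393 -1.42210736]
```

View pics/topz10.png

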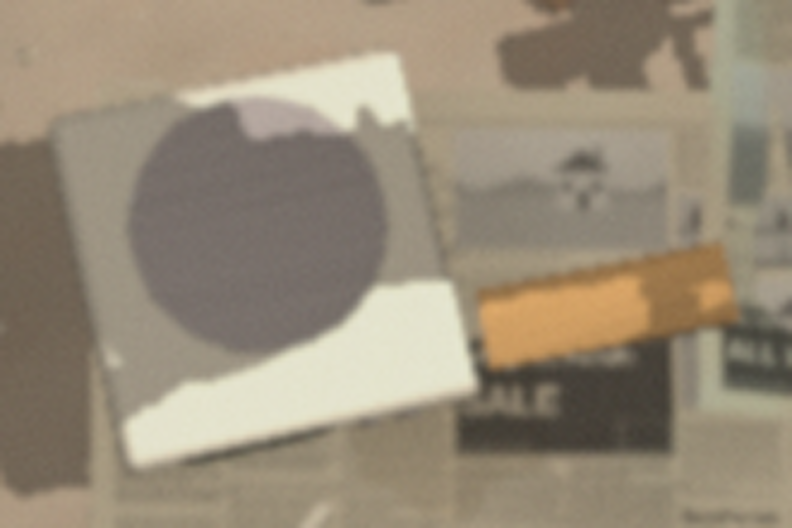

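View pics/scenez10.png

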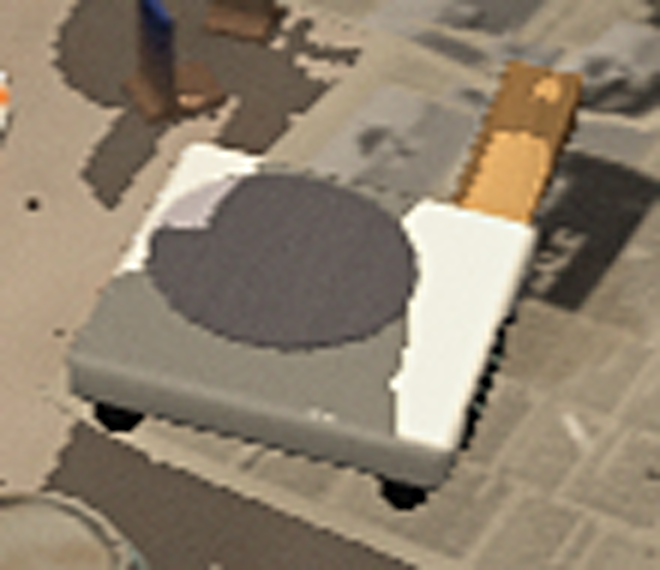

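```bash
cat > wf.py <<'E'
from h import *
def z(l,f,o): return (np.array(l)+.5)/f-.5+o
W=np.array([(.06,-.02,.0015),(.06,.02,.0015),(-.06,-.02,.0255),(-.06,.02,.0255)])
b=np.array([.67,-.18,-.14,1.78]);foot=np.array([.5634,-.0568])
def wfit(top,sc=None):
    wt=z(top,4.8,[260,135])
    def g(q):
        T=wedgeT(q)(W);e=(proj("top",T)-wt+b[:2]).ravel()
        return e if sc is None else np.r_[e,(proj("scene",T[2:])-z(sc,6,[265,160])+b[2:]).ravel()]
    r=least_squares(g,[.6,-.15,1.8]);w=wedgeT(r.x);print("wedge",r.x,np.degrees(r.x[2]),np.round(r.fun,1))
    tip=w([.06,0,0])[:2];d=np.array([np.cos(r.x[2]),np.sin(r.x[2])]);v=foot-tip
    print("tip",tip,"back",w([-.06,0,.01]),"along",v@d,"lat",d[0]*v[1]-d[1]*v[0],"angle tip->foot",np.degrees(np.arctan2(v[1],v[0])))
E
python3 -c "
from wf import *
wfit([(477,293),(492,370),(723,243),(743,318)],[(507,59),(583,75)])
wfit([(477,293),(492,370),(723,243),(743,318)])"
```

```text
wedge [ 0.59313163 -0.1472892   1.77822792] 101.8849549450798 [-0.1 -0.3  0.2  0.4  0.5 -1.1  0.   0.2  0.1  0.8  0.5  0.8]
tip [ 0.5807748  -0.08857542] back [ 0.60548847 -0.20600299  0.01      ] along 0.03467254022347845 lat 0.010458276393051998 angle tip->foot 118.66983863871721
wedge [ 0.59266063 -0.14699246  1.77243359] 101.55296431390241 [-0.3 -0.3 -0.1  0.4  0.4 -0.7 -0.1  0.5]
tip [ 0.58064421 -0.08820806] back [ 0.60467705 -0.20577686  0.01      ] along 0.03422529065454834 lat 0.010604635240125542 angle tip->foot 118.76845075869907
```

Request:
arm_command --pt "-0.057 0 0.0047 0" --pt "-0.057 0 0.0047 0" --pt "-0.057 0 0.0047 0" --pt "-0.057 0 0.0047 0" --pt "-0.057 0 0.0047 0" --pt "0 0 0 0" --pt "0 0 0 0"

```text
time: 10.65
tool_pos: [0.6324, -0.138, 0.1094]
ee_rot: [-1.57, -0.001, -1.276]
force: [0.6, -0.5, -0.4]
width: 0.0005
```

Request:
arm_command --pt "0 0.045 0 0" --pt "0 0.04 0 0" --pt "0 0 0 0" --pt "0 0 0 0" --pt "0 0.01 0 0" --pt "0 0 0 0" --pt "0 0 0 0"

```text
time: 11.52
tool_pos: [0.6331, -0.1394, 0.0145]
ee_rot: [-1.57, -0.0, -1.279]
force: [-0.4, -0.3, -0.6]
width: 0.0002
```

```bash
python3 look.py 11 scene
```

```text
11.575 [ 0.633043   -0.13938905  0.01447751] [-1.57010479e+00 -4.22774538e-04 -1.27870649e+00] [ 0.51515562 -0.77355962  0.01480702]
```

View pics/scenez11.png

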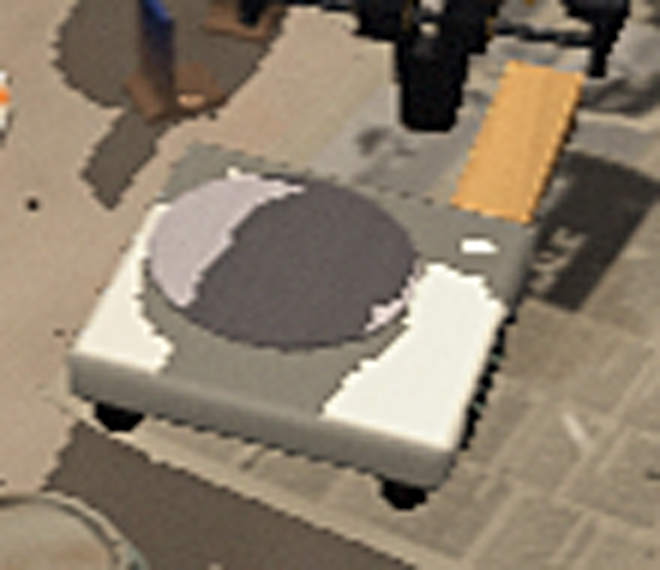

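Request:
arm_command --pt "0 0.004 -0.003 0" --pt "0 0.004 -0.003 0" --pt "0 0 -0.003 0" --pt "0 0 -0.002 0" --pt "0 0 -0.002 0" --pt "0 0 -0.001 0" --pt "0 0 0 0"

```text
time: 12.45
tool_pos: [0.6195, -0.1434, 0.0061]
ee_rot: [-1.57, -0.0, -1.279]
force: [0.6, 0.4, -0.0]
width: 0.0001
```

```bash
python3 look.py 12 scene
```

```text
12.5 [ 0.61948886 -0.143406    0.00609441] [-1.57044319e+00 -2.15163051e-04 -1.27878131e+00] [-0.11766201  0.06650902  0.53799849]
```

View pics/scenez12.png

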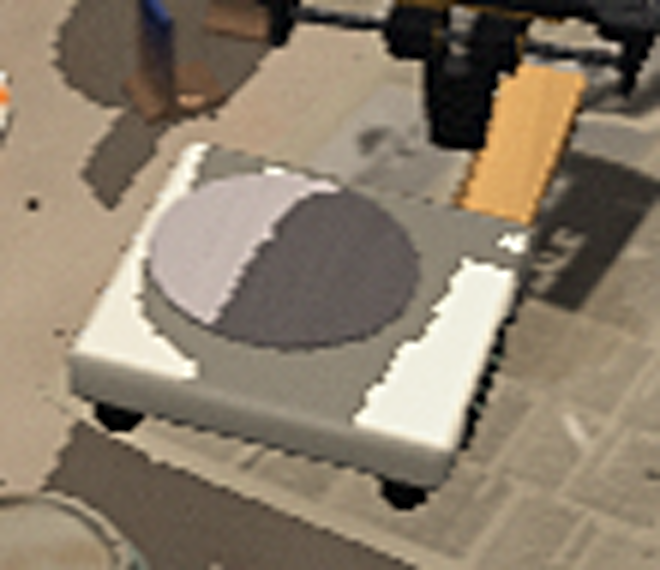

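Request:
arm_command --pt "0 0 -0.002 0" --pt "0 0 -0.002 0" --pt "0 0 -0.0015 0" --pt "0 0 0 0"

```text
time: 13.0
tool_pos: [0.6139, -0.145, 0.006]
ee_rot: [-1.571, -0.0, -1.279]
force: [0.7, 0.0, 0.3]
width: 0.0005
```

```bash
python3 look.py 13 scene
```

```text
13.05 [ 0.61393795 -0.14502789  0.00594703] [-1.57085177e+00 -2.63146509e-05 -1.27888509e+00] [-3.51130950e-04  1.52785588e+00  5.26777607e-01]
```

View pics/scenez13.png

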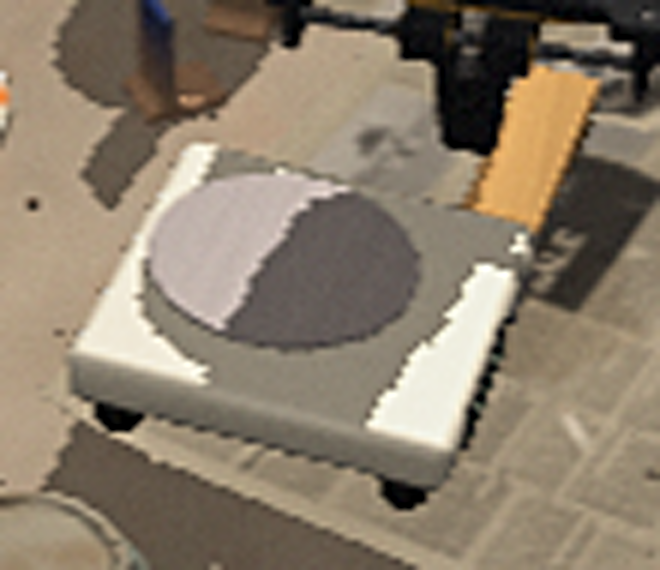

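Request:
arm_command --pt "0 0 0.015 0" --pt "0 -0.05 0.005 0" --pt "0 -0.05 0 0" --pt "0.06 0 -0.01 0" --pt "0.06 0 -0.01 0" --pt "0.06 0 -0.01 0" --pt "0.06 0 0 0" --pt "0.05 0 0 0"

```text
time: 14.05
tool_pos: [0.6889, -0.4278, 0.1057]
ee_rot: [-1.57, -0.0, -1.28]
force: [0.9, -0.0, 0.2]
width: 0.0007
```

```bash
python3 look.py 14 scene top
```

```text
14.15 [ 0.68873741 -0.43107399  0.10491873] [-1.57043389 -0.00253363 -1.28265606] [-0.90463866  0.84350266 -0.50058242]
```

View pics/topz14.png

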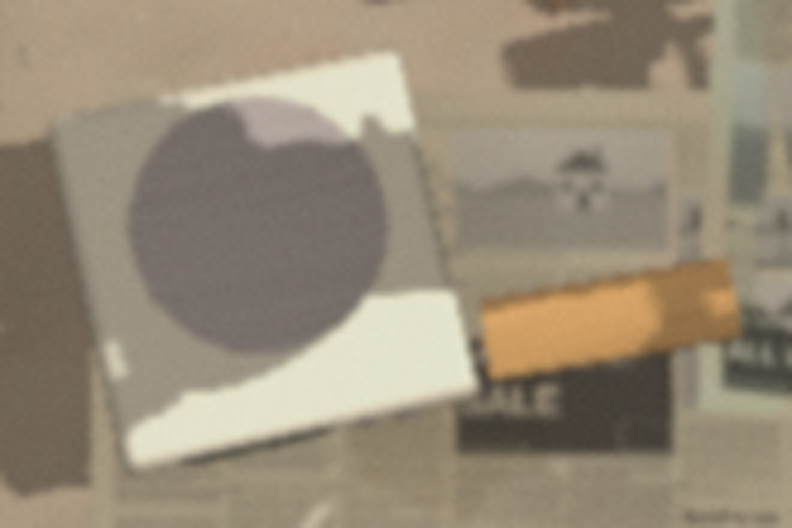

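View pics/scenez14.png

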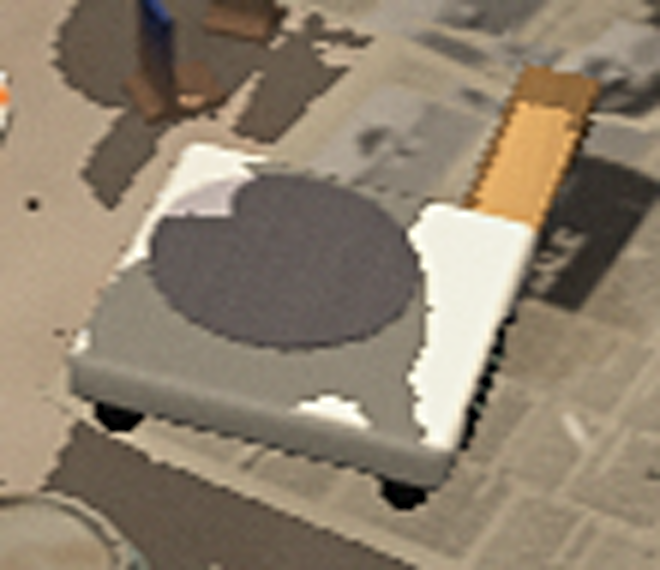

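```bash
python3 -c "
from wf import *
wfit([(480,303),(495,380),(726,260),(743,337)],[(525,64),(600,82)])
wfit([(480,303),(495,380),(726,260),(743,337)])"
```

```text
wedge [ 0.5862012  -0.14823072  1.74701285] 100.09646318243004 [-0.3 -0.3 -0.5  0.5  0.7 -0.9  0.4  0.1 -0.   0.6  0.4  0.5]
tip [ 0.57568284 -0.08915988] back [ 0.59671956 -0.20730156  0.01      ] along 0.03401200961228477 lat 0.006419751273373492 angle tip->foot 110.78526484058078
wedge [ 0.58588131 -0.1480471   1.74310419] 99.87251346122491 [-0.3 -0.2 -0.6  0.6  0.7 -0.7  0.3  0.3]
tip [ 0.57559392 -0.0889356 ] back [ 0.5961687 -0.2071586  0.01     ] along 0.03375045286419388 lat 0.006503489526700129 angle tip->foot 110.77935029521917
```

Request:
arm_command --pt "0 0 0 0.1155" --pt "0 0 0 0" --pt "0 0 0 0"

```text
time: 14.52
tool_pos: [0.6882, -0.4246, 0.1058]
ee_rot: [-1.571, 0.0, -1.392]
force: [0.3, 0.3, -0.1]
width: 0.0005
```

Request:
arm_command --pt "-0.051 0 -0.013 0" --pt "-0.051 0 -0.013 0" --pt "-0.051 0 -0.013 0" --pt "-0.051 0 -0.013 0" --pt "0 0 0 0" --pt "0 0.045 0 0" --pt "0 0.04 0 0" --pt "0 0 0 0"

```text
time: 15.52
tool_pos: [0.5983, -0.2331, 0.0175]
ee_rot: [-1.577, 0.004, -1.394]
force: [-0.5, -0.5, -0.1]
width: 0.0005
```

Request:
arm_command --pt "0 0 0 0" --pt "0 0.006 0 0" --pt "0 0.006 0 0" --pt "0 0 0 0"

```text
time: 16.02
tool_pos: [0.6007, -0.2338, 0.0088]
ee_rot: [-1.571, 0.0, -1.394]
force: [-0.0, -0.2, -0.0]
width: 0.0003
```

```bash
python3 look.py 15 scene top;python3 - <<'E'
import cv2
a=cv2.imread("pics/scene15.png")[120:250,260:420]
cv2.imwrite("pics/s15w.png",cv2.resize(a,None,fx=4.6,fy=4.6,interpolation=cv2.INTER_NEAREST))
E
```

```text
16.125 [ 0.60089229 -0.23383451  0.00898397] [-1.57080298e+00  1.30937965e-05 -1.39422376e+00] [-0.01683729 -0.27661191  1.1752066 ]
```

View pics/s15w.png

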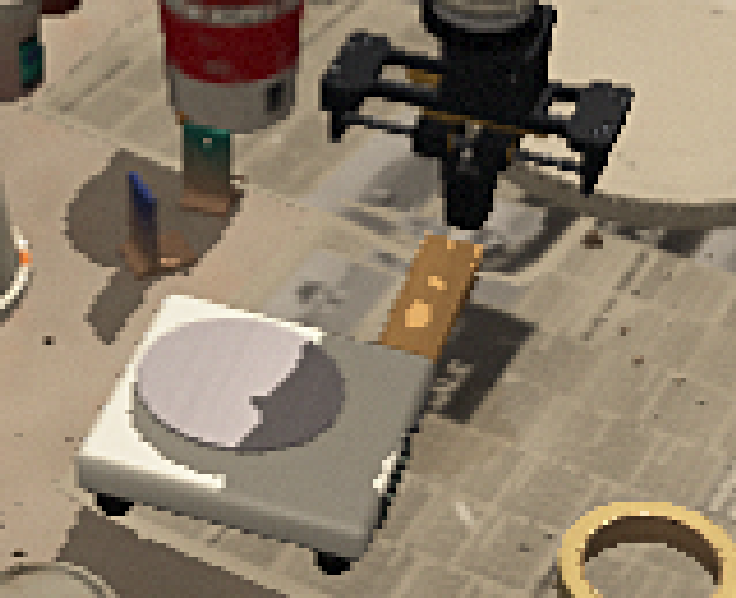

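View pics/topz15.png

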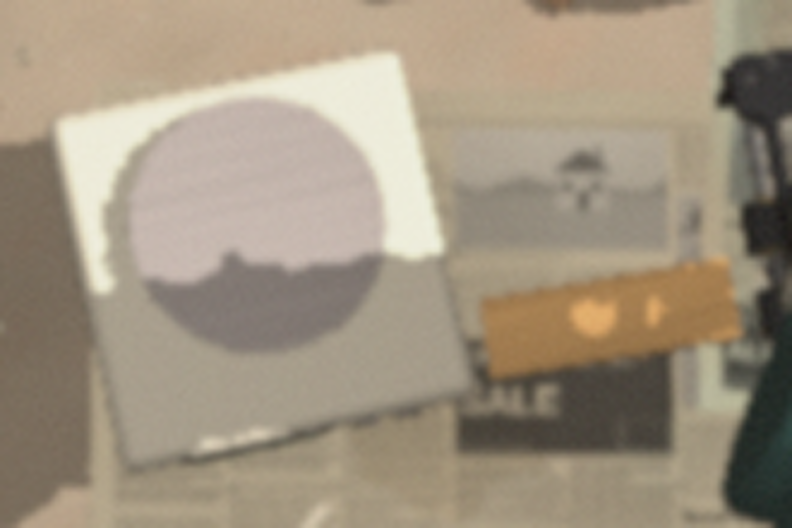

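Request:
arm_command --pt "-0.003 0.003 0 0" --pt "-0.004 0 0 0" --pt "-0.004 0 0 0" --pt "-0.003 0 0 0" --pt "-0.003 0 0 0" --pt "-0.003 0 0 0" --pt "-0.003 0 0 0" --pt "-0.003 0 0 0"

```text
time: 17.12
tool_pos: [0.5964, -0.2082, 0.006]
ee_rot: [-1.571, -0.0, -1.394]
force: [0.8, -1.1, 0.2]
width: 0.0004
```

```bash
python3 look.py 16 top
```

```text
17.175 [ 0.59632681 -0.20780216  0.00596214] [-1.57071407e+00  1.52657466e-04 -1.39424870e+00] [ 0.64340963 -1.1941649  -0.72651907]
```

View pics/topz16.png

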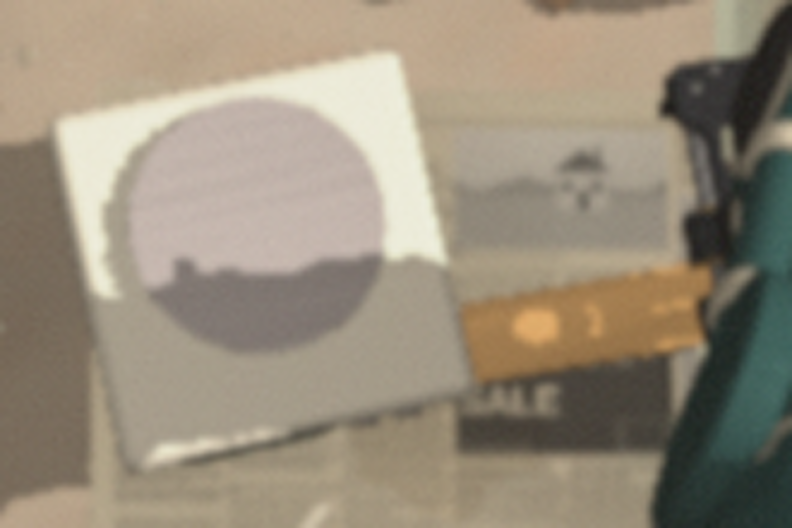

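```bash
python3 - <<'E'
import cv2
a=cv2.imread("pics/top16.png")[180:230,345:425]
cv2.imwrite("pics/t16w.png",cv2.resize(a,None,fx=10,fy=10,interpolation=cv2.INTER_CUBIC))
a=cv2.imread("pics/top14.png")[180:230,345:425]
cv2.imwrite("pics/t14w.png",cv2.resize(a,None,fx=10,fy=10,interpolation=cv2.INTER_CUBIC))
E
```

```text
(no output)
```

View pics/t16w.png

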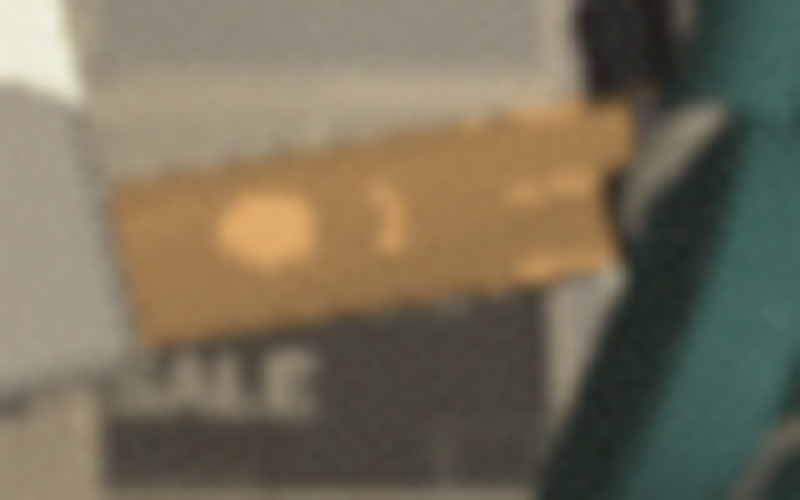

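View pics/t14w.png

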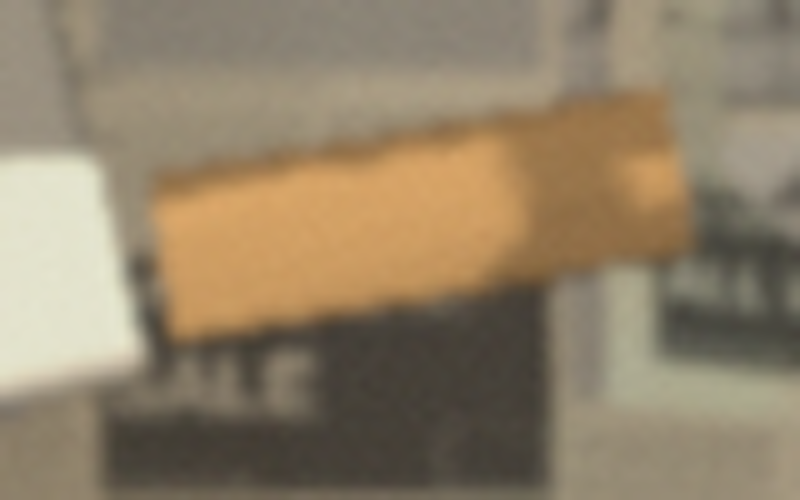

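```bash
python3 - <<'E'
from h import *
a=cv2.resize(cv2.imread("pics/top16.png")[180:230,345:425],None,fx=10,fy=10,interpolation=cv2.INTER_CUBIC)
def L(p,c,cl=True):
    u=(proj("top",p)+[.67*-1,.18]-[345,180]+.5)*10-.5  # meas=proj-... see below
    u=(proj("top",p)+[.67,-.18]-[345,180]+.5)*10-.5
    cv2.polylines(a,[np.round(u).astype(int)],cl,c,1)
yaw=-1.394;X=np.array([np.cos(yaw),np.sin(yaw),0]);Z=np.array([-np.sin(yaw),np.cos(yaw),0]);t=np.array([.5963,-.2078,0])
for zz in(.006,.025): L([t+[0,0,zz]+i*.009*X+j*.012*Z for i,j in((1,1),(1,-1),(-1,-1),(-1,1))],(0,0,255))
W=np.array([(.06,-.02,.0015),(.06,.02,.0015),(-.06,.02,.0255),(-.06,-.02,.0255)])
d=np.array([np.cos(1.747),np.sin(1.747)])
L(wedgeT([.5862+.0085*d[0],-.1482+.0085*d[1],1.747])(W),(255,0,255))
cv2.imwrite("pics/t16o.png",a)
E
```

```text
(no output)
```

View pics/t16o.png

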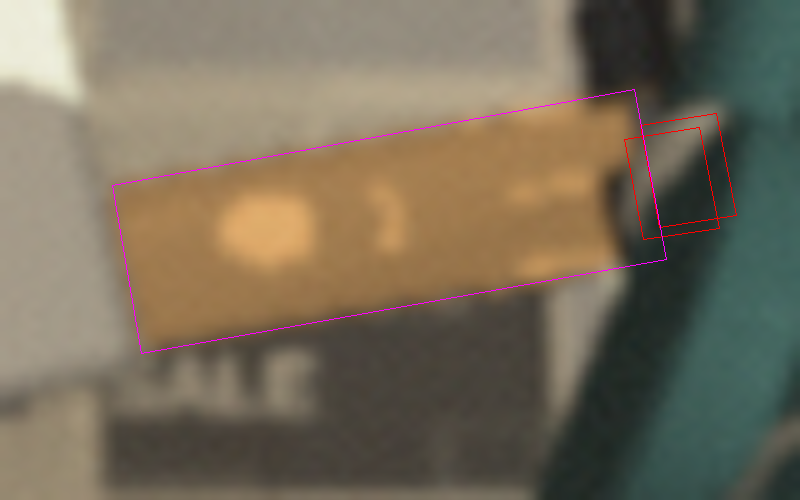

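Request:
arm_command --pt "-0.003 0 0 -0.007" --pt "-0.003 0 0 -0.007" --pt "-0.003 0 0 -0.007" --pt "-0.003 0 0 -0.007" --pt "-0.003 0 0 -0.007" --pt "-0.003 0 0 -0.007" --pt "-0.002 0 0 -0.007" --pt "0 0 0 0"

```text
time: 18.18
tool_pos: [0.5923, -0.1884, 0.0058]
ee_rot: [-1.571, 0.0, -1.345]
force: [0.1, -0.2, 0.1]
width: 0.0002
```

```bash
python3 look.py 17 top scene; python3 - <<'E'
import cv2
a=cv2.imread("pics/top17.png")[180:230,335:415]
cv2.imwrite("pics/t17w.png",cv2.resize(a,None,fx=10,fy=10,interpolation=cv2.INTER_CUBIC))
E
```

```text
18.275 [ 0.59222193 -0.18843604  0.00575619] [-1.57120040e+00  4.19061416e-04 -1.34528289e+00] [-0.5302679  -0.09287217  0.32533814]
```

View pics/t17w.png

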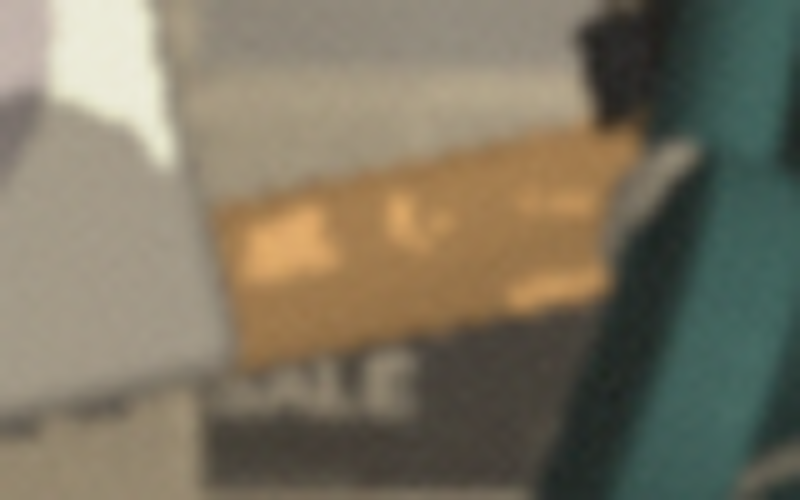

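View pics/scenez17.png

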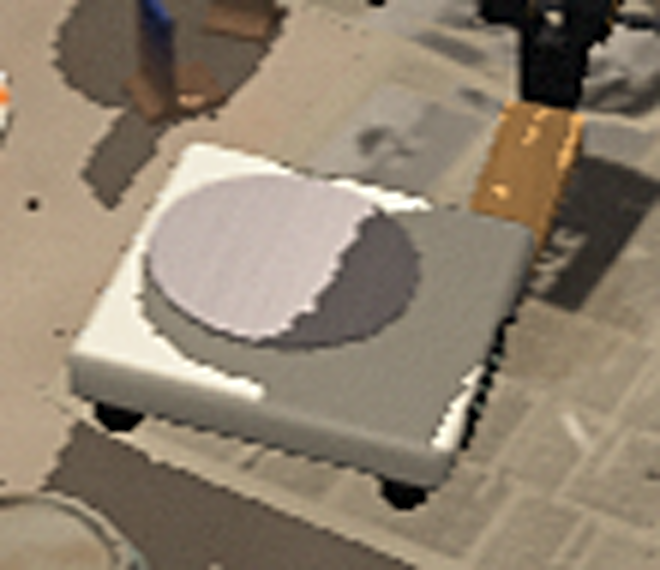

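```bash
cat >> wf.py <<'E'
def wflank(up,lo,f,o,sc):
    U=z(up,f,o);Lw=z(lo,f,o);S=z(sc,6,[265,160])
    def g(q):
        w=wedgeT(q);e=[]
        T=proj("top",w(W))+b[:2]
        for pts,i,j in((U,0,2),(Lw,1,3)):
            d=T[j]-T[i];n=np.array([-d[1],d[0]])/np.linalg.norm(d);e+=list((pts-T[i])@n)
        return np.r_[e,(proj("scene",w(W[2:]))+b[2:]-S).ravel()*.7]
    r=least_squares(g,[.58,-.12,1.77]);q=r.x;w=wedgeT(q);print("wedge",q,np.degrees(q[2]),np.round(r.fun,1))
    d=np.array([np.cos(q[2]),np.sin(q[2])]);v=foot-w([.06,0,0])[:2]
    print("back",w([-.06,0,0])[:2],"along",v@d,"lat",d[0]*v[1]-d[1]*v[0]);return q
E
python3 -c "
from wf import *
wflank([(230,208),(400,170),(580,130)],[(245,365),(400,336),(600,300)],10,[335,180],[(508,101),(584,115)])"
```

```text
wedge [ 0.57752383 -0.12142501  1.77951502] 101.95869998114175 [ 0.7  0.6  0.5 -0.8 -0.4  0.2  0.3  0.1  0.8  0.4]
back [ 0.58995622 -0.18012285] along 0.006149020755999131 lat 0.00042657515052385467
```

Request:
arm_command --pt "-0.003 0 0 0" --pt "-0.003 0 0 0" --pt "-0.003 0 0 0" --pt "-0.003 0 0 0" --pt "-0.002 0 0 0" --pt "0 0 0 0"

```text
time: 19.02
tool_pos: [0.589, -0.1744, 0.0058]
ee_rot: [-1.571, 0.001, -1.345]
force: [0.4, -1.5, 0.4]
width: 0.001
```

Request:
arm_command --pt "-0.0025 0 0 0" --pt "-0.0025 0 0 0" --pt "-0.0025 0 0 0" --pt "-0.0025 0 0 0" --pt "0 0 0 0"

```text
time: 19.65
tool_pos: [0.5868, -0.1647, 0.0058]
ee_rot: [-1.571, 0.001, -1.345]
force: [0.1, -0.5, 0.6]
width: 0.0005
```

```bash
python3 look.py 18 top scene; python3 - <<'E'
import cv2
a=cv2.imread("pics/top18.png")[180:230,335:415]
cv2.imwrite("pics/t18w.png",cv2.resize(a,None,fx=10,fy=10,interpolation=cv2.INTER_CUBIC))
E
```

```text
19.75 [ 0.58679118 -0.16467609  0.00576539] [-1.57126077e+00  9.57978701e-04 -1.34539554e+00] [-0.3324593  -0.28139656  0.21824324]
```

View pics/t18w.png

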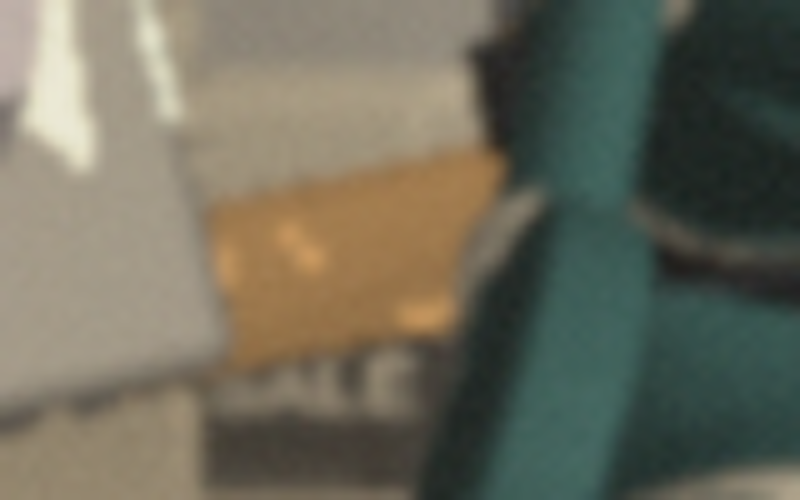

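View pics/scenez18.png

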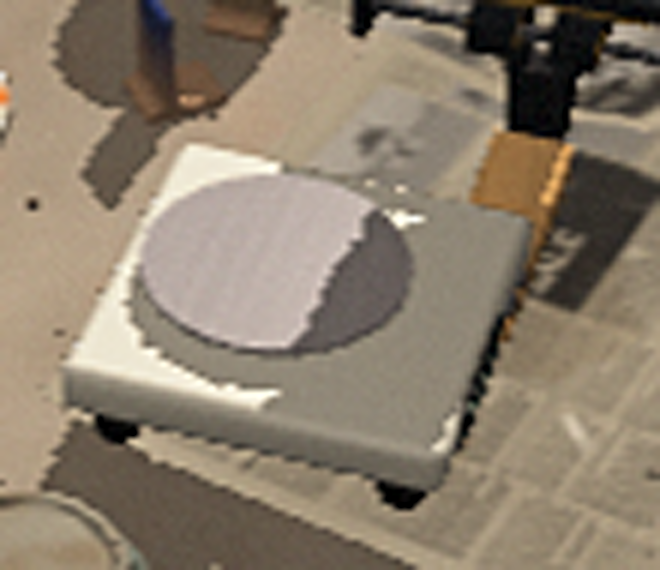

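Request:
arm_command --pt "-0.0025 0 0 0" --pt "-0.0025 0 0 0" --pt "-0.0025 0 0 0" --pt "0 0 0 0"

```text
time: 20.25
tool_pos: [0.5851, -0.1575, 0.0058]
ee_rot: [-1.571, 0.001, -1.345]
force: [0.4, -0.3, -0.3]
width: 0.0009
```

```bash
python3 look.py 19 scene; python3 - <<'E'
import cv2,numpy as np
r=[cv2.resize(cv2.imread(f"pics/scene{k}.png")[210:255,270:350],None,fx=5,fy=5,interpolation=cv2.INTER_CUBIC) for k in(0,18,19)]
cv2.imwrite("pics/cmp19.png",np.vstack(r))
E
```

```text
20.3 [ 0.58515323 -0.15750201  0.00574853] [-1.57113236e+00  6.66509508e-04 -1.34534045e+00] [ 0.81839673 -1.07006065 -0.62874442]
```

View pics/cmp19.png

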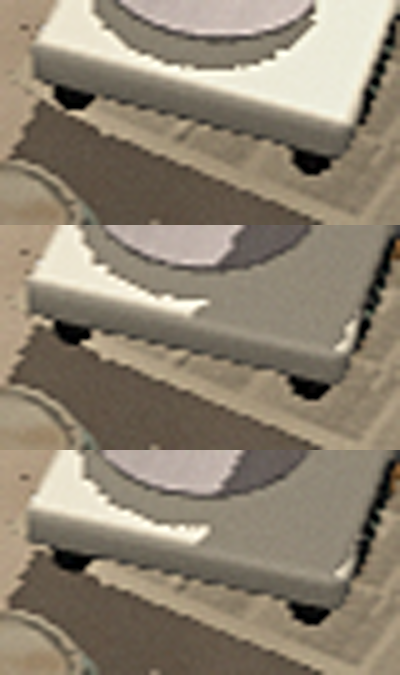

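View pics/scenez19.png

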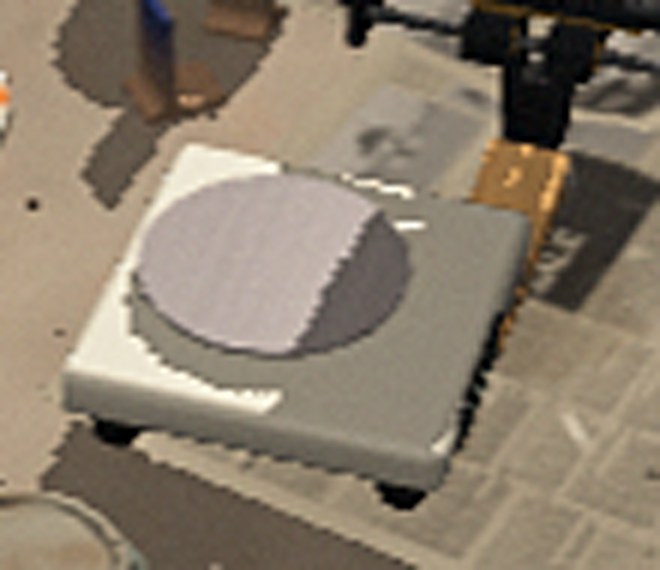

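```bash
python3 - <<'E'
import cv2,numpy as np
def c(k,x0,y0): return cv2.resize(cv2.imread(f"pics/scene{k}.png")[y0:y0+24,x0:x0+30],None,fx=13,fy=13,interpolation=cv2.INTER_CUBIC)
rows=[]
for x0,y0 in((270,212),(326,226)):
    rows.append(np.hstack([c(0,x0,y0),c(19,x0,y0)]))
cv2.imwrite("pics/c19.png",np.vstack(rows))
rows=[]
for x0,y0 in((286,176),(340,188)):
    rows.append(np.hstack([c(0,x0,y0),c(19,x0,y0)]))
cv2.imwrite("pics/d19.png",np.vstack(rows))
E
```

```text
(no output)
```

View pics/c19.png

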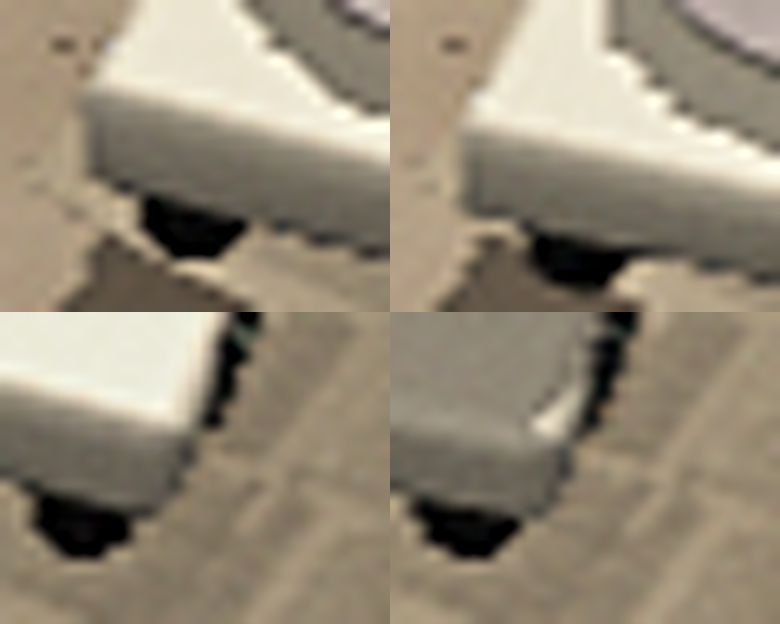

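View pics/d19.png

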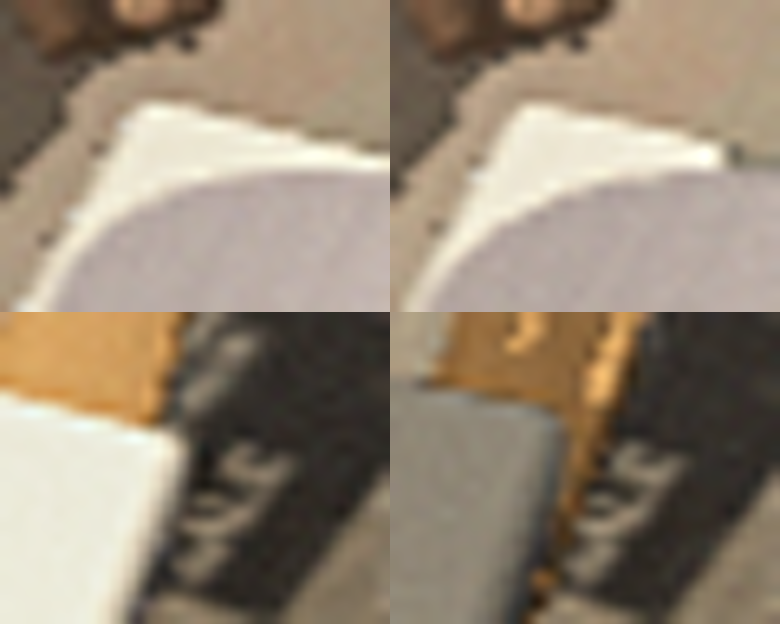

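```bash
cat > til.py <<'E'
from h import *
h=.0814
q0=[.6094,.0203,.2469,.0084]
M=np.array([(h,h,.052),(.064,.064,.0),(-.064,.064,0),(h,-h,.052),(-h,-h,.052)])
def disp(d,s=.0084):
    q=list(q0);q[3]=s
    def g(p): return (proj("scene",scaleT([p[0],p[1],p[2],p[3]])(M))-proj("scene",scaleT(q)(M))-d).ravel()
    r=least_squares(g,q,x_scale=[.01,.01,.01,.001]);print("s0",s,"d xy",r.x[:3]-q[:3],"rise",s-r.x[3],"left",r.x[3]);print(np.round(r.fun.reshape(-1,2),2))
E
python3 -c "
from til import *
d=np.array([(-8,35),(0,30),(-2,0),(-10,0),(-10,-30)])/13
for s in(.007,.0084,.0095):disp(d,s)"
```

```text
s0 0.007 d xy [ 8.46780331e-05  8.90826935e-05 -2.87002838e-03] rise 0.006923301314948158 left 7.669868505184249e-05
[[-0.52  0.18]
 [ 0.24 -0.55]
 [ 0.33 -0.07]
 [-0.15  0.27]
 [ 0.11  0.18]]
s0 0.0084 d xy [ 7.56616858e-05  1.04468529e-04 -1.81344926e-03] rise 0.006790755616180619 left 0.0016092443838193796
[[-0.54  0.16]
 [ 0.22 -0.53]
 [ 0.36 -0.07]
 [-0.17  0.26]
 [ 0.14  0.18]]
s0 0.0095 d xy [ 6.84330390e-05  1.17690231e-04 -9.86934984e-04] rise 0.006685646333209018 left 0.0028143536667909817
[[-0.55  0.15]
 [ 0.19 -0.52]
 [ 0.38 -0.07]
 [-0.19  0.26]
 [ 0.17  0.18]]
```

Request:
arm_command --pt "-0.002 0 0 0" --pt "-0.002 0 0 0"

```text
time: 20.55
tool_pos: [0.5846, -0.1541, 0.006]
ee_rot: [-1.571, -0.0, -1.345]
force: [0.3, -2.4, -0.6]
width: 0.0005
```

Request:
arm_command --pt "-0.001 0 0 0" --pt "-0.001 0 0 0"

```text
time: 20.8
tool_pos: [0.5841, -0.1521, 0.0059]
ee_rot: [-1.571, -0.0, -1.345]
force: [0.6, -3.0, -0.6]
width: 0.0007
```

```bash
cat > c.py <<'E'
import cv2,numpy as np,sys,os
k=sys.argv[1]
os.system(f"python3 look.py {k} scene")
def c(k,x0,y0,w=30,h=24): return cv2.resize(cv2.imread(f"pics/scene{k}.png")[y0:y0+h,x0:x0+w],None,fx=13,fy=13,interpolation=cv2.INTER_CUBIC)
cv2.imwrite(f"pics/c{k}.png",np.vstack([np.hstack([c(0,270,212),c(k,270,212)]),np.hstack([c(0,340,188),c(k,340,188)])]))
E
python3 c.py 20
```

```text
20.85 [ 0.58396551 -0.15191969  0.00587331] [-1.57088645e+00  1.83349373e-04 -1.34534657e+00] [-0.28558204 -1.64844486 -0.31965069]
```

View pics/c20.png

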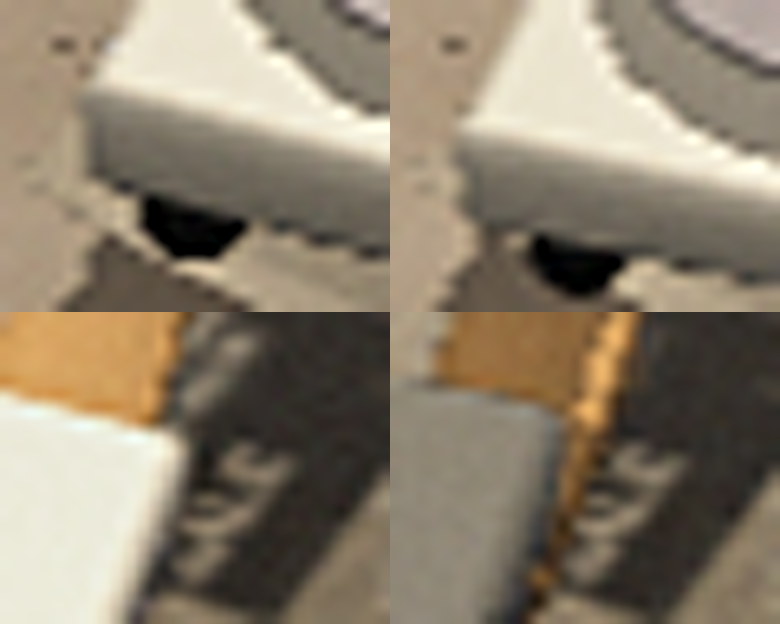

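Request:
arm_command --pt "-0.001 0 0 0" --pt "-0.001 0 0 0"

```text
time: 21.1
tool_pos: [0.5836, -0.1501, 0.0059]
ee_rot: [-1.571, -0.0, -1.345]
force: [0.9, -2.8, -0.2]
width: 0.0004
```

```bash
python3 c.py 21
```

```text
21.15 [ 0.58354055 -0.14995189  0.00587694] [-1.57087943e+00  1.86019121e-04 -1.34534234e+00] [ 0.70959308 -1.41196527 -0.63622456]
```

View pics/c21.png

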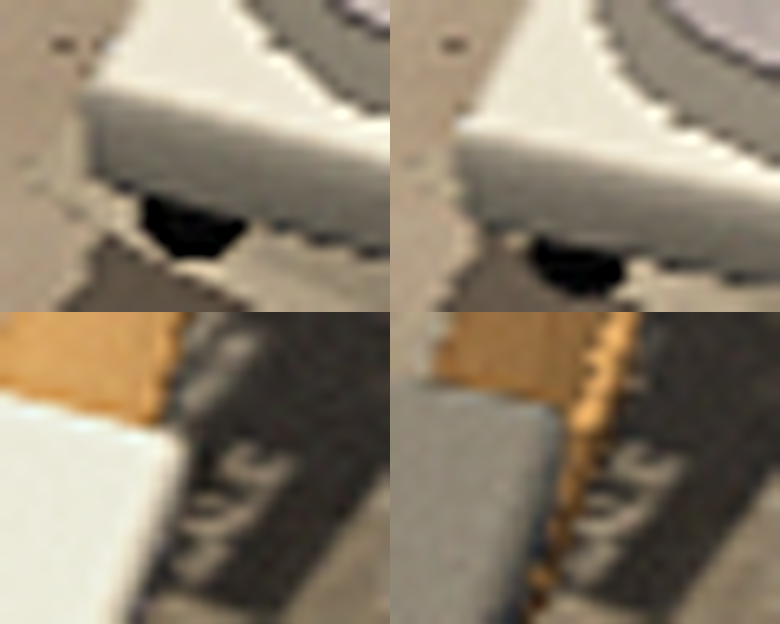

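Request:
arm_command --pt "-0.001 0 0 0" --pt "-0.001 0 0 0"

```text
time: 21.4
tool_pos: [0.5832, -0.1482, 0.0059]
ee_rot: [-1.571, -0.0, -1.345]
force: [0.7, -2.1, -0.3]
width: 0.0007
```

```bash
python3 c.py 22
```

```text
21.45 [ 0.5830715  -0.14795225  0.00585573] [-1.57092119e+00  2.25139654e-04 -1.34529239e+00] [ 0.16107886 -1.49079987 -1.34211598]
```

View pics/c22.png

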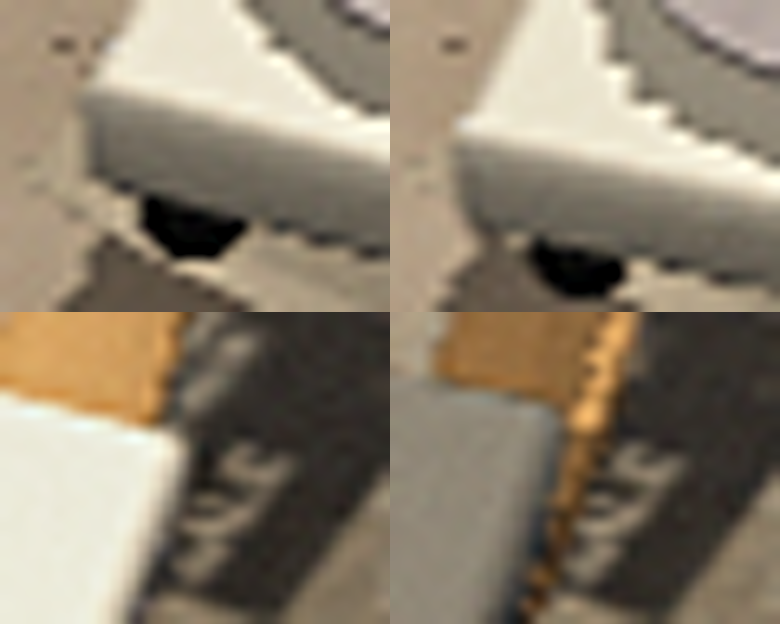

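```bash
cat > ecc.py <<'E'
import cv2,numpy as np,sys
ref="19"
def pat(k):return cv2.cvtColor(cv2.imread(f"pics/scene{k}.png"),cv2.COLOR_BGR2GRAY).astype(np.float32)
R={"farcorner":(274,218,24,18),"frontleft foot":(324,232,20,16),"frontright":(350,192,8,12),"backright":(290,182,16,8)}
for k in sys.argv[1:]:
    o=[]
    for n,(x,y,w,h) in R.items():
        t=pat(ref)[y:y+h,x:x+w];m=np.array([[1,0,x],[0,1,y]],np.float32)
        try:
            c,m=cv2.findTransformECC(t,pat(k),m,cv2.MOTION_TRANSLATION,(3,200,1e-5),None,3);o.append((n,round(float(m[0,2]-x),2),round(float(m[1,2]-y),2),round(c,2)))
        except cv2.error: o.append((n,None))
    print(k,o)
E
python3 ecc.py 0 17 18 20 21 22
```

```text
0 [('farcorner', 0.96, -2.52, 0.96), ('frontleft foot', 0.59, -0.08, 0.86), ('frontright', 3.36, -3.84, 0.49), ('backright', 0.56, -0.24, 0.99)]
17 [('farcorner', 0.93, -2.53, 0.96), ('frontleft foot', 0.65, -0.25, 0.95), ('frontright', -0.01, -0.08, 0.67), ('backright', 0.59, -0.24, 0.99)]
18 [('farcorner', 0.16, -0.51, 0.99), ('frontleft foot', 0.08, -0.06, 0.99), ('frontright', 0.01, -0.6, 0.95), ('backright', 0.08, -0.12, 0.99)]
20 [('farcorner', -0.19, 0.39, 0.99), ('frontleft foot', -0.15, 0.1, 0.99), ('frontright', -0.39, 0.18, 0.93), ('backright', -0.19, -0.03, 0.99)]
21 [('farcorner', -0.12, 0.56, 0.99), ('frontleft foot', -0.2, 0.12, 0.99), ('frontright', -0.39, 0.27, 0.91), ('backright', -0.23, -0.02, 0.99)]
22 [('farcorner', -0.17, 0.7, 0.99), ('frontleft foot', -0.25, 0.08, 0.99), ('frontright', -0.39, 0.25, 0.89), ('backright', -0.33, 0.02, 0.99)]
```

Request:
arm_command --pt "-0.001 0 0 0" --pt "-0.001 0 0 0"

```text
time: 21.7
tool_pos: [0.5827, -0.1462, 0.0059]
ee_rot: [-1.571, 0.0, -1.345]
force: [0.4, -3.0, -1.2]
width: 0.0003
```

```bash
python3 c.py 23; python3 ecc.py 22 23
```

```text
21.75 [ 0.58266169 -0.14605966  0.00589311] [-1.57082860e+00  1.74078975e-04 -1.34540395e+00] [ 0.61252083 -2.10829701 -0.89248768]
22 [('farcorner', -0.17, 0.7, 0.99), ('frontleft foot', -0.25, 0.08, 0.99), ('frontright', -0.39, 0.25, 0.89), ('backright', -0.33, 0.02, 0.99)]
23 [('farcorner', -0.29, 0.84, 0.99), ('frontleft foot', -0.25, 0.11, 0.98), ('frontright', -1.48, 2.32, 0.86), ('backright', -0.34, 0.03, 0.99)]
```

Request:
arm_command --pt "-0.001 0 0 0" --pt "-0.001 0 0 0"

```text
time: 22.0
tool_pos: [0.5824, -0.1445, 0.006]
ee_rot: [-1.571, -0.001, -1.345]
force: [0.5, -5.0, -0.3]
width: 0.0001
```

```bash
python3 c.py 24; python3 ecc.py 24
```

```text
22.05 [ 0.58237363 -0.14442459  0.00597946] [-1.57060930e+00 -4.46376281e-04 -1.34511605e+00] [ 0.60912247 -3.39670313 -1.73245502]
24 [('farcorner', -0.32, 0.9, 0.99), ('frontleft foot', -0.3, 0.12, 0.98), ('frontright', -1.47, 2.07, 0.89), ('backright', -0.32, 0.02, 0.99)]
```

Request:
arm_command --pt "0 0 0 0" --pt "0 0 0 0"

```text
time: 22.3
tool_pos: [0.5823, -0.1444, 0.0059]
ee_rot: [-1.571, -0.0, -1.345]
force: [0.8, -3.6, -0.6]
width: 0.0008
```

```bash
python3 c.py 25; python3 ecc.py 25
```

```text
22.35 [ 0.58236154 -0.14440319  0.00594756] [-1.57067326e+00 -1.34684336e-04 -1.34534165e+00] [ 0.74234064 -2.98020479 -1.01983823]
25 [('farcorner', -0.34, 0.89, 0.99), ('frontleft foot', -0.3, 0.1, 0.98), ('frontright', -1.51, 2.14, 0.89), ('backright', -0.3, 0.0, 0.99)]
```

Request:
arm_command --pt "-0.0005 0 0 0" --pt "-0.0005 0 0 0"

```text
time: 22.6
tool_pos: [0.5821, -0.1435, 0.006]
ee_rot: [-1.571, -0.0, -1.345]
force: [0.8, -4.8, -0.6]
width: 0.0006
```

```bash
python3 c.py 26; python3 ecc.py 26
```

```text
22.65 [ 0.58207903 -0.14345677  0.00595674] [-1.57077062e+00 -2.54105644e-04 -1.34519855e+00] [ 1.7526993 -4.6244519 -1.5253586]
26 [('farcorner', -0.4, 0.96, 0.99), ('frontleft foot', -0.47, 0.16, 0.97), ('frontright', -1.47, 2.2, 0.87), ('backright', -0.31, 0.04, 0.99)]
```

Request:
arm_command --pt "0.005 0 0 0" --pt "0.02 0 0 0" --pt "0 -0.05 0 0" --pt "0 -0.05 0 0" --pt "0.06 0 0 0" --pt "0.06 0 0 0" --pt "0.06 0 0 0" --pt "0.06 0 0 0"

```text
time: 23.65
tool_pos: [0.6414, -0.4043, 0.1059]
ee_rot: [-1.57, 0.0, -1.346]
force: [1.3, 0.3, -0.4]
width: 0.0007
```

```bash
python3 c.py 27; python3 ecc.py 26 27; python3 look.py 28 top
```

```text
23.7 [ 0.64201664 -0.41251858  0.10565439] [-1.56936388 -0.00628392 -1.34892563] [ 2.50107416 -4.87821823  0.31594179]
26 [('farcorner', -0.4, 0.96, 0.99), ('frontleft foot', -0.47, 0.16, 0.97), ('frontright', -1.47, 2.2, 0.87), ('backright', -0.31, 0.04, 0.99)]
27 [('farcorner', -0.57, 0.88, 0.94), ('frontleft foot', -0.72, 0.15, 0.94), ('frontright', 2.32, -3.17, 0.62), ('backright', -0.24, 0.05, 0.99)]
23.75 [ 0.64126038 -0.40890236  0.10537688] [-1.57004991 -0.00274923 -1.35029022] [ 0.27844276  0.24464433 -0.69741539]
```

View pics/topz28.png

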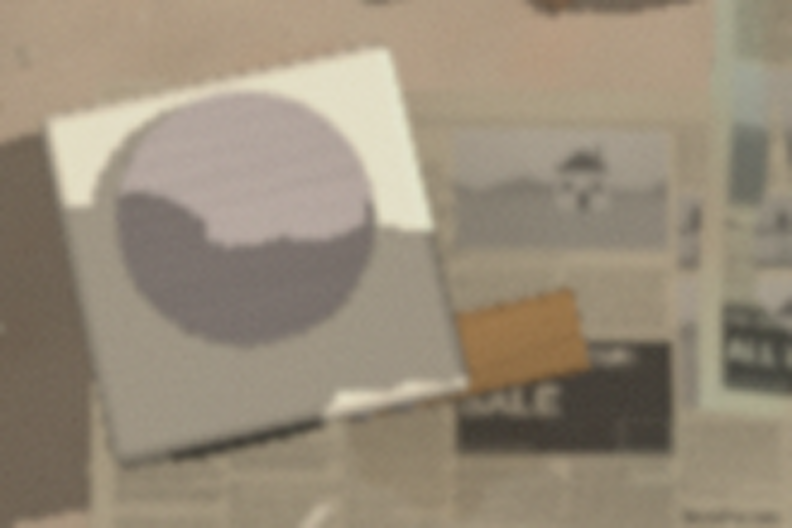

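View pics/scenez27.png

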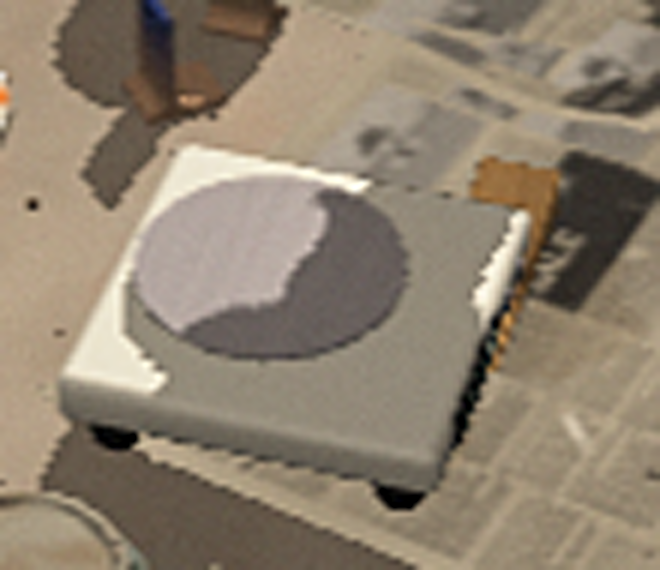

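View pics/c27.png

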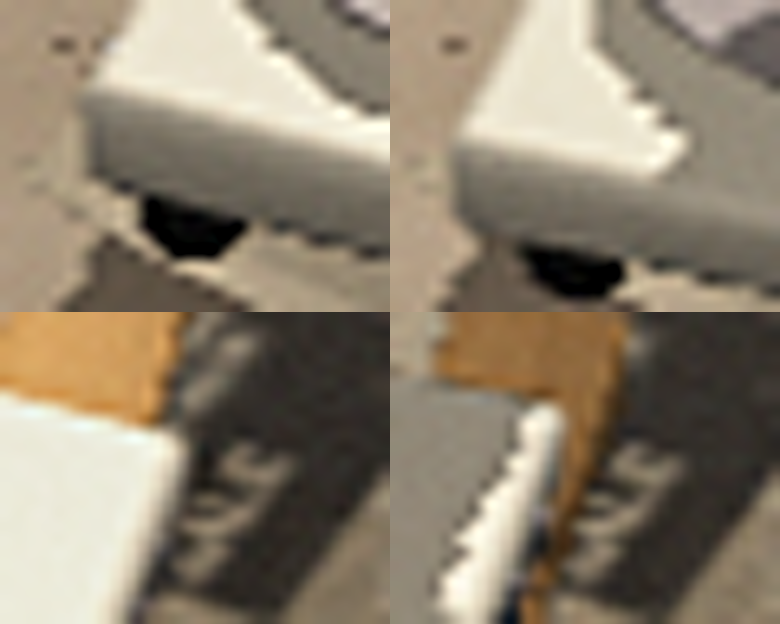

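```bash
cat > fit3.py <<'E'
from h import *
def z(l,f,o): return (np.array(l)+.5)/f-.5+o
h,px,py=.0814,.0133,.0013;b=np.array([.671,-.179,-.1385,1.78])
C=np.array([(h,h,.052),(h,-h,.052),(-h,-h,.052),(-h,h,.052)])
def T2(q):
    x,y,yaw,a,bb=q  # tilt a about diagonal (mm at short foot, + = down), bb about other
    R=Ro.from_rotvec(np.array([1,-1,0])/np.sqrt(2)*a/.0905)
    if (R.apply([-1,-1,0])[2]>0)==(a>0): R=R.inv()
    R2=Ro.from_rotvec(np.array([1,1,0])/np.sqrt(2)*bb/.0905)
    Z=Ro.from_rotvec([0,0,yaw])
    return lambda X:Z.apply((R2*R).apply(np.asarray(X)-[0,0,.012])+[0,0,.012])+[x,y,0]
def ell(n,T):
    t=np.linspace(0,2*np.pi,721);u=proj(n,T(np.c_[px+.06*np.cos(t),py+.06*np.sin(t),0*t+.064]))
    return np.array([u[:,0].min(),u[:,0].max(),u[:,1].min(),u[:,1].max()])
def run(top,sc,pt,ps,feet):
    top=z(top,4.8,[260,135]);sc=z(sc,6,[265,160])
    pt=np.array([*z([[pt[0],pt[2]],[pt[1],pt[3]]],4.8,[260,135]).T.ravel()]);ps=z([[ps[0],ps[2]],[ps[1],ps[3]]],6,[265,160]).T.ravel()
    feet=z(feet,6,[265,160])
    def f(q):
        T=T2([q[0],q[1],q[2],q[3],0])
        e=[(proj("top",T(C))+b[:2]-top).ravel(),(proj("scene",T(C))+b[2:]-sc).ravel(),ell("top",T)+b[[0,0,1,1]]-pt,ell("scene",T)+b[[2,2,3,3]]-ps,
           (proj("scene",T([[.064,.064,.012],[-.064,.064,.012]])-[0,0,.010])+b[2:]-feet).ravel()]
        return np.concatenate(e)
    r=least_squares(f,[.61,.02,.247,.004],x_scale=[.01,.01,.01,.001],loss='soft_l1');print(np.round(r.x,4),np.round(f(r.x),1))
print("start");run([(57,120),(401,52),(476,386),(137,458)],[(72,357),(192,145),(537,228),(450,452)],(130,386,97,355),(147,418,174,344),[(121,431),(404,508)])
print("now");run([(47,120),(389,47),(468,383),(122,459)],[(61,379),(180,146),(530,210),(440,462)],(117,374,91,348),(133,410,175,358),[(116,449),(401,508)])
E
python3 fit3.py
```

```text
start
[0.6094 0.0203 0.247  0.0084] [ 0.1  0.1 -0.8 -0.3  0.1  0.2 -0.7  1.3  0.2 -0.3  0.3 -0.3 -0.5 -0.3
 -0.8 -0.1 -0.2  0.8 -0.5 -0.3 -0.1  0.6  0.7  1.1  0.3 -0.6  0.2 -1.1]
now
[ 6.094e-01  2.230e-02  2.437e-01 -3.000e-04] [ 0.2  0.1 -0.5 -0.  -0.1 -0.4 -0.2  0.1  0.2  0.1  0.8  0.3 -0.5  0.5
 -1.  -0.7 -0.2  0.7  0.  -0.2  0.1 -0.   1.   0.9  0.6 -0.8  0.2 -0.6]
```

```bash
python3 look.py 29 top scene; python3 ecc.py 29; python3 - <<'E'
import cv2,numpy as np
a=cv2.imread("pics/top0.png")[90:310,200:430];b=cv2.imread("pics/top29.png")[90:310,200:430]
cv2.imwrite("pics/cmpb.png",cv2.resize(np.hstack([a,b]),None,fx=1.7,fy=1.7))
d=cv2.imread("pics/scene29.png")[170:260,265:375];cv2.imwrite("pics/fin.png",cv2.resize(d,None,fx=6,fy=6,interpolation=cv2.INTER_CUBIC))
E
```

```text
23.85 [ 0.64058885 -0.40336569  0.10497826] [-1.57129503e+00  1.46955113e-03 -1.34805522e+00] [-0.3101466   0.73239452 -0.02271549]
29 [('farcorner', -0.57, 0.88, 0.94), ('frontleft foot', -0.69, 0.15, 0.94), ('frontright', 2.18, -3.16, 0.62), ('backright', -0.28, 0.04, 0.99)]
```

View pics/cmpb.png

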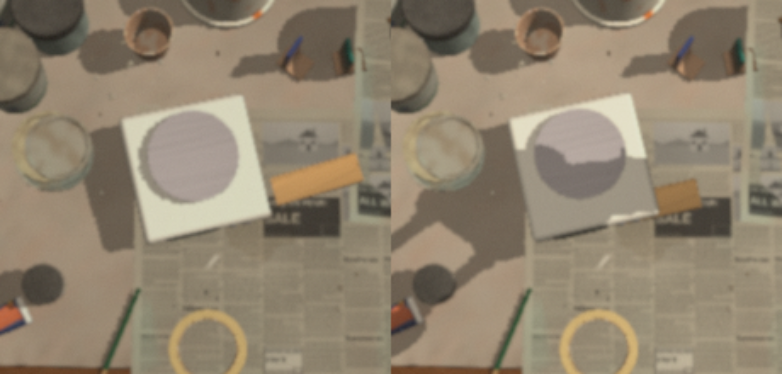

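View pics/fin.png

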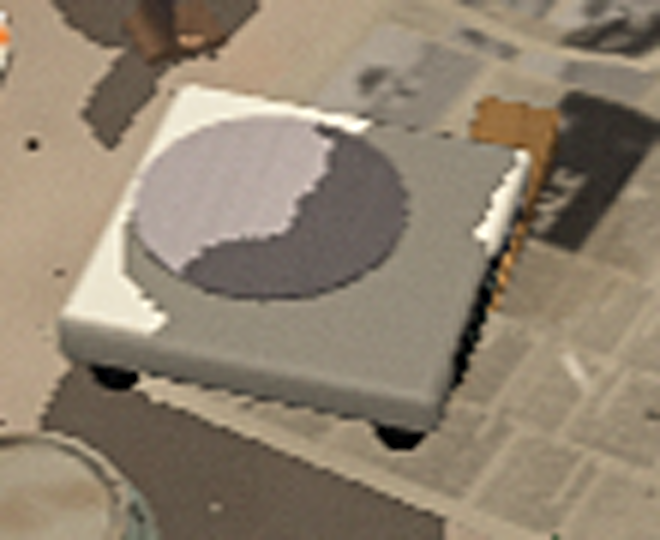

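```bash
python3 - <<'E'
from wf import *
q=wflank([(470,313),(520,302),(565,291)],[(475,391),(530,380),(580,369)],4.8,[260,135],[(483,156),(560,172)])
x,y,yaw=.6094,.0223,.2437
for (x,y,yaw) in((.6094,.0223,.2437),(.6094,.0203,.247)):
    c,s=np.cos(yaw),np.sin(yaw);f=np.array([x-.064*c+.064*s,y-.064*s-.064*c])
    l=(f-q[:2])@np.array([[np.cos(q[2]),-np.sin(q[2])],[np.sin(q[2]),np.cos(q[2])]]);print(f,l,"h mm",13.5-200*l[0])
E
```

```text
wedge [ 0.56788228 -0.07732989  1.79208952] 102.67916597645376 [ 0.6  0.7  0.5 -0.6 -0.4 -0.3  0.1  0.1  0.6  0.2]
back [ 0.58105176 -0.13586675] along -0.03898692626315756 lat -0.00013316134518525855
[ 0.56273396 -0.05525179] [0.02266972 0.00017682] h mm 8.966056640570855
[ 0.56299013 -0.05740537] [0.02051243 0.00039958] h mm 9.397514106327685
```

```bash
python3 -c "
from plant import job
print(job.hand_in())"
```

```text
the job is handed in; nothing more can be done
None
```

The scale now reads level on the wedge and I've handed the job in, at about 24 s of the 54 s limit. I nudged the wedge sideways on its flank, then pushed its back face until it was seated under the short foot. I then pulled the gripper clear.

**Last checks:**
- **Level:** the camera fit shows the tilt going from 8.4 mm at the short foot to −0.3 mm, which is level within measuring error. The far foot looks down on the table.
- **Wedge:** it stands about 9.0–9.4 mm high under the foot, and the foot sits on its centre line.
- **Force:** it rose from about 2.5 N to 5 N over the last 2–3 mm of pushing, and the far corner almost stopped sinking. I took that as the far foot touching down and stopped there.
- **Other objects:** those in the final top view look unmoved. I compared only the area around the scale.

**Where the checks were weaker or disagreed:**
- **Scale shift:** the scale probably slid about 1–2 mm along the push in the last millimetres.
- **Force rise:** it was about double, not the "several times" the task describes.
- **Rocking:** I judged it from the pictures only and did not press on the scale to test it.
- **Fingertips:** in the pictures the closed fingertips sat level with the tool centre, not 17 mm ahead of it. My first sideways pass therefore went over the wedge without touching it, and I redid it lower.

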